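Ready the laser marking booth

TASK

The round steel cap on the marking jig is only sitting on top of the thread: without lifting it off, turn it back (anticlockwise seen from above) until it drops into the thread, then screw it forward (clockwise) fully home. Then swing the booth's orange gate fully shut and, from the outside, push and tap the yellow wedge, thin end first, under the gate until it jams it firmly shut. Let go of everything, and leave the other things on the table where they are.

Things in the scene. Friction and masses are not known exactly. Their poses are not given: they have to be found in the camera images.
- booth: Marking booth, fixed: open-topped bay, orange side screens 100 mm high, 216 mm apart, from 75 mm before to 100 mm behind the jig; back screen 42 mm high. In its middle the jig, an upright spigot: 80 mm across up to 30 mm high, 56 mm across up to 52.5 mm, thread above. Origin: jig axis at table height; z up; x from the gate (front, x -85 mm) to the back; y left seen from the front.
- jig_thread (a point): Jig axis at the thread's level crest, 70.5 mm up. Coarse right-handed three-start thread, repeating each 120 deg. Anticlockwise from the booth's x axis: stop at 0 deg (10 wide, blocks a lug both ways); brass thread 5 to 75 deg, its flat crest can carry a lug; gap 75 to 115 deg where a lug drops in; next stop. From the gap the groove runs clockwise beneath the brass, sinking 6 mm, to the stop.
- gap_mark (a point): One of three red marks on the jig's 80 mm shoulder, 31 mm up, 33.5 mm from the axis, at the middle of the gaps: 95 deg (this one), 215 and 335 deg anticlockwise from the booth's x axis.
- cap: Round steel cap, 66 mm across, 32 mm high, open below, about 0.22 kg. Origin: centre of its underside; z up. Three inner lugs, 5 mm thick, 4 mm above the underside, at 0, 120, 240 deg from its x axis. 2 mm sideways play on the jig. Starts with lugs on the crests at 15 to 52 deg in the booth's measure, underside 69 mm above the table. To be gripped across its side from above, at any yaw.
- cap_dot (a point): One of three white dots on the cap's top, 26 mm from its axis, each right above a lug (this one on its x axis). Turned anticlockwise 43 to 80 deg, dots over the red marks, the lugs are mid-gap (window about 27 deg, ended by a stop) and the cap, once let down, falls 9.5 mm. Clockwise from its start it only jams high against the stops.
- cap_top (a point): Centre of the cap's flat top: 101 mm above the table at the start, 91.5 mm when dropped in, 86 mm fully home. From mid-gap it screws clockwise about 84 deg, sinking 5.5 mm evenly over the last 64 deg, until the lugs meet the stops. It has 1 to 2 mm up-and-down play in the groove and stays where it is left.
- gate: Swing gate: orange panel with aluminium edges, 192 mm wide, 10 mm thick, underside 16 mm, top 102 mm above the table. Origin: on the upright hinge axis at table height (booth x -85, y +108 mm); the panel runs along its -y from 8 to 200 mm; outer face to its -x. Shut (firm stop) its axes are parallel to the booth's; open, it is turned clockwise 29 to 57 deg, free edge to the robot. Light friction, stays put.
- gate_edge (a point): Top of the gate's free edge: 200 mm from the hinge, 102 mm above the table.
- wedge: Yellow plastic wedge, 150 mm long, 28 mm wide, about 0.09 kg, flat on the table. Origin: on its underside at mid-length; x points to the thin end, z up. The rear 45 mm (x -75 to -30 mm) is a level block 27 mm high, to be gripped across its width from above; from there the top slopes evenly (1 in 5) down to 5 mm at the toe.
- wedge_toe (a point): Middle of the wedge's thin end, on its underside, 75 mm ahead of its origin. Pushed squarely under the shut gate, the wedge meets the panel's underside with the toe some 55 mm past the outer face; pushed on with about 10 N it jams and holds by friction.
- wedge_lane (a point): Point on the table under the outer face of the shut gate, near its free end (booth x -90, y -65 mm). Here the toe has room beyond the gate, between the jig and the right-hand screen.
- coupling_a: Bystander: short steel pipe coupling, 42 mm across, 34 mm high, upright. Origin at its underside.
- coupling_b: Bystander: like coupling_a.
- block: Bystander: wooden block, 70 x 45 x 40 mm. Origin at its underside.
- marker: Bystander: blue marker pen, 120 mm long, 16 mm thick, lying down. Origin on its underside at mid-length.
Things that resemble listed ones, but are neither listed nor needed, are in the scene too. Several things have the shape of the wedge; the one meant has the colours described above.

How it is judged:
On the way, in this order (a step that is already met when the one before it is completed fails the run):
1. the cap has dropped off the crests into the thread (underside under 61.5 mm above the table) (z of cap in the frame of booth below 0.0615 m and horizontal distance between cap and booth below 0.004 m), for 0.1 s.
2. the cap is screwed home (within 1.7 mm of its lowest height) (z of cap in the frame of booth between 0.05 and 0.0557 m and horizontal distance between cap and booth below 0.004 m and angle between cap's own z axis and vertical below 0.06 rad), for 0.2 s.
3. the gate is shut (under 0.05 rad) (angle between the x axis of gate and the x axis of booth, either way round below 0.05 rad), for 0.1 s.
At the end, for the whole second after the job is handed in: The cap is home on the jig (within 1.7 mm of its lowest height, level), the gate is shut within 0.03 rad, the wedge lies flat under it from the outside, pressing on the panel with over 1.5 N by itself, and all is at rest (all of step 2 and angle between the x axis of gate and the x axis of booth, either way round below 0.03 rad and contact force between wedge and gate above 1.5 N and x of wedge in the frame of booth below -0.085 m and linear speed of each of wedge, cap below 0.01 m/s and angle between wedge's own z axis and vertical below 0.1 rad); the robot touches nothing.
It fails at once if the cap is lifted off the jig (more than 16 mm above where it started) (z of cap in the frame of booth above 0.085 m).
It fails at once if a coupling, the block or the marker is moved by more than 40 mm (distance of any of coupling_a, coupling_b, block, marker from where it was at the start of the episode above 0.04 m).
It also fails if it takes over 64 s, if anything falls off the work surface, if the arm or the gripper's body presses on something with over 40 N, if the wrist force passes 120 N, or if a joint passes its speed limit or range.

ROBOT

A 6-joint arm with a two-finger parallel gripper is mounted at the origin on the work surface. World frame = base frame: x ahead of the robot, y to its left, z up, the work surface at z = 0. Lengths are in m, angles in rad, forces in N, time in s.
With the tool pointing down it reaches from about 0.3 to 0.775 m from the base axis. Payload 14.6 kg.
Tool frame: the origin (TCP) lies on the front face of the gripper's body, between the roots of the fingers; the fingertips stand 97 mm ahead of it and the grasp point (between the pads) lies 78 mm ahead of it; z points along the fingers, y is the direction in which the jaws open and shut (so a half turn about z gives the same grasp; the last joint's range is limited). The gripper opens to 94 mm and grips with 3 to 60 N. Pads are 16 mm wide; open, the fingers measure 119 mm over their backs; the gripper's body (75 mm by 177 mm) begins 78 mm behind the grasp point.
Start: joints at [-1.171, 0.3, 1.521, -0, 1.321, -0.067], TCP at [0.248, -0.491, 0.303] pointing down, gripper open.
Joint ranges: [-3.03, 3.03], [-0.79, 2.21], [0.23, 2.52], [-1.04, 4.18], [0, 3.07], [-2.55, 2.55]. Speed limits (rad/s): [2.22, 2.22, 2.57, 3.14, 3.14, 3.14].

INTERFACE

Orientations are given as [roll, pitch, yaw] about the fixed x, y, z axes, in that order (R = Rz(yaw) Ry(pitch) Rx(roll)).
In Python, from station import ctrl gives the robot as it stands. The module is installed in compiled form; this text tells all that it offers.
- The arm moves only by the shell command python3 -m pendant 'ROWS' [FORCE]. ROWS is JSON, a list of rows, each an object of numbers: "rx", "ry", "rz": the turn, a rotation vector about the tool's x, y, z each as a share of 4 degrees, from -1 to 1; "tx", "ty", "tz": the shift along the tool's x, y, z each as a share of 0.04 m, from -1 to 1; "grip": the gripper command: -1 is fully open, 1 is shut, values between are in proportion. A call has 1 to 8 rows; each row shifts and turns the pose as measured when the row begins, along the tool's axes as they then stand; what a row does not reach is not made up. A row lasts 1/12 s, in which the tool goes at most 41.7 mm and 7.16 degrees, less where a joint would pass 70% of its speed; a pose out of reach is approached as far as the arm can. A call with a number of a shift or a turn outside -1 to 1 is refused whole. A call with a gripper value outside its range is refused whole. The fingers move at their own pace and stop on an object; FORCE is the grip in N (left out, the last holds). Time passes only in rows, so rows that do not move let the fingers close. It gives the time, the measured TCP pose, the force and the opening at its end, in the units of the state.
- ctrl.get_obs(): the state, without advancing time (a new reading comes with each control period).
- ctrl.camera(name): name is "side" or "top" or "wrist"; returns a dict with "pixels" (400x640x3 uint8, blue, green, red), "fx", "fy", "cx", "cy" (pixels), "k1" (the pictures are not rectified: a ray, as slopes to the right and down, at radius r is drawn at 1 + k1 r^2 times it, then the intrinsics apply), "world_from_camera" (4x4, takes a point from camera to world coordinates). Camera axes: x right, y up, looking along -z (the intrinsics and any distortion apply to the point x, -y, -z); pixel columns grow to the right and rows downward; lengths in m; the calibration is good to about 2 mm. A picture is of the moment at which its call begins. There is no depth.
- ctrl.hand_in(): hands the job in, once; it reports no verdict.
The state is a dict: "time_s": time; "qpos": joint angles; "joint_vel": joint speeds; "tau": joint torques, N m; "ee_pos": TCP position; "eef_rot": TCP orientation; "force": force on the tool from outside, world axes, zero at the start; "moment": the same for the moment, N m; "grip_width": finger opening in m.
Only numpy, scipy, OpenCV 4.12 (cv2) and the standard library are available. Lean on these libraries where they do the work, as an engineer would, in place of code of your own. Each camera call takes 0.05 s, during which the arm holds its last target.

## Working session

There is one attempt and no reset: what is moved stays moved. The work goes in short steps, Python scripts to look and compute and a shell command to move; the robot and the scene stay as the last step left them, time stands still between calls to the robot, and variables do not carry over. Pictures are saved under pics/ and viewed, and the job is handed in when it is done.

```bash
mkdir -p pics; cat > h.py <<'E'
import numpy as np, cv2
from station import ctrl
def cam(n,save=None):
    c=ctrl.camera(n); c['pixels']=np.ascontiguousarray(c['pixels'])
    if save: cv2.imwrite('pics/'+save+'.png',c['pixels'])
    return c
def ray(c,u,v):
    x=(u-c['cx'])/c['fx']; y=(v-c['cy'])/c['fy']
    rd=np.hypot(x,y); r=rd
    for _ in range(30): r=rd/(1+c['k1']*r*r)
    s=r/rd if rd>0 else 1
    T=np.array(c['world_from_camera']); d=T[:3,:3]@np.array([x*s,-y*s,-1]); return T[:3,3],d
def onz(c,u,v,z):
    o,d=ray(c,u,v); return o+d*(z-o[2])/d[2]
def proj(c,p):
    T=np.array(c['world_from_camera']); q=T[:3,:3].T@(np.array(p)-T[:3,3])
    x=q[0]/-q[2]; y=-q[1]/-q[2]; k=1+c['k1']*(x*x+y*y)
    return c['fx']*x*k+c['cx'], c['fy']*y*k+c['cy']
E
python3 - <<'E'
from h import *
o=ctrl.get_obs();print(o)
for n in ['top','side','wrist']:
    c=cam(n,n+'0'); print(n,c['fx'],c['k1'],np.round(c['world_from_camera'],3).tolist())
E
```

```text
{'time_s': 0.0, 'qpos': array([-1.17063115e+00,  3.00493365e-01,  1.52162329e+00,  1.31021320e-05,
        1.32068530e+00, -6.65850118e-02]), 'joint_vel': array([-0.00075094,  0.0003193 , -0.00036717, -0.00023969, -0.00142581,
        0.00036788]), 'tau': array([-4.19859134e-03, -5.31813276e+01, -3.52743816e+01,  7.06927897e-02,
        2.44660873e-02, -1.15788298e-04]), 'ee_pos': array([ 0.24743685, -0.49101849,  0.30205619]), 'eef_rot': array([-3.14038688e+00, -9.31239793e-05,  4.66746885e-01]), 'force': array([0.10560503, 0.42235535, 0.73416824]), 'moment': array([0.04937967, 0.04800004, 0.01880847]), 'grip_width': 0.09384559802886035}
top 443.44720409932654 0.02648559967249715 [[-0.011, 0.978, -0.209, 0.264], [-1.0, -0.012, -0.003, -0.001], [-0.005, 0.209, 0.978, 1.109], [0.0, 0.0, 0.0, 1.0]]
side 472.6211373183997 -0.10839485762103035 [[-0.991, 0.095, -0.093, 0.374], [-0.133, -0.741, 0.658, 0.79], [-0.007, 0.665, 0.747, 0.967], [0.0, 0.0, 0.0, 1.0]]
wrist 283.64767679530394 -0.01654436163822446 [[0.45, 0.869, 0.207, 0.306], [-0.893, 0.438, 0.103, -0.461], [-0.001, -0.231, 0.973, 0.384], [0.0, 0.0, 0.0, 1.0]]
```

View pics/top0.png

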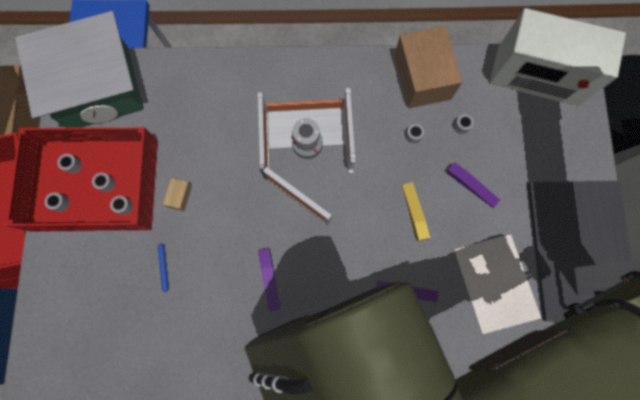

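View pics/side0.png

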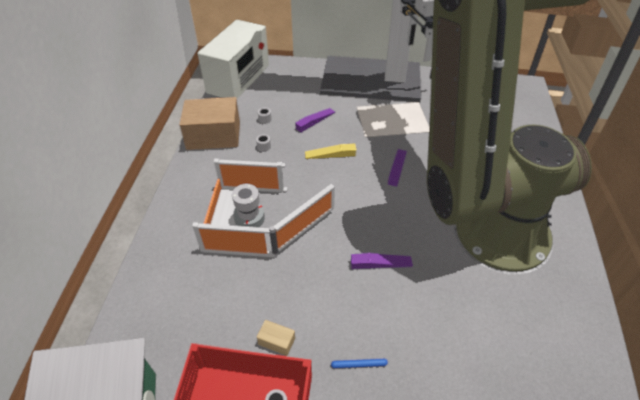

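View pics/wrist0.png

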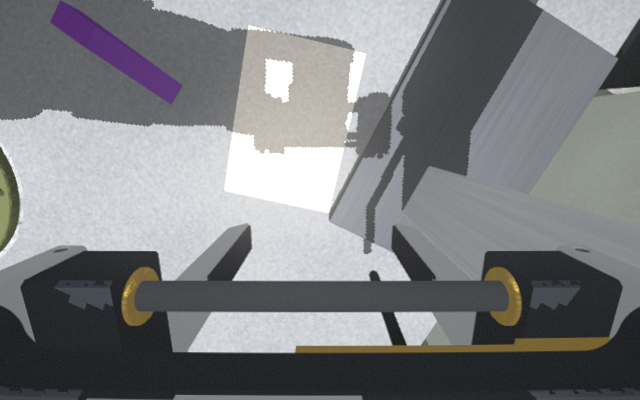

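Top view: the cap is on the jig at (306,133). The grey couplings at (415,132) and (465,122), and those in the red tray, could be mistaken for it. The gate runs (265,170)→(330,218), and the fixed side screens are at (262,130) and (350,130). The yellow wedge is at (416,211), while the purple ones at (473,184), (268,280) and (412,291) have the same shape. By colour and position I choose the cap in the booth, the swung-out panel and the yellow wedge. Next I'll check close crops.

```bash
python3 - <<'E'
import cv2,numpy as np
t=cv2.imread('pics/top0.png');s=cv2.imread('pics/side0.png')
a=cv2.resize(t[75:255,240:450],None,fx=3.3,fy=3.3,interpolation=cv2.INTER_CUBIC)
cv2.imwrite('pics/ct0.png',a[:594])
b=cv2.resize(s[125:270,180:370],None,fx=4,fy=4,interpolation=cv2.INTER_CUBIC);cv2.imwrite('pics/cs0.png',b)
E
```

```text
(no output)
```

View pics/ct0.png

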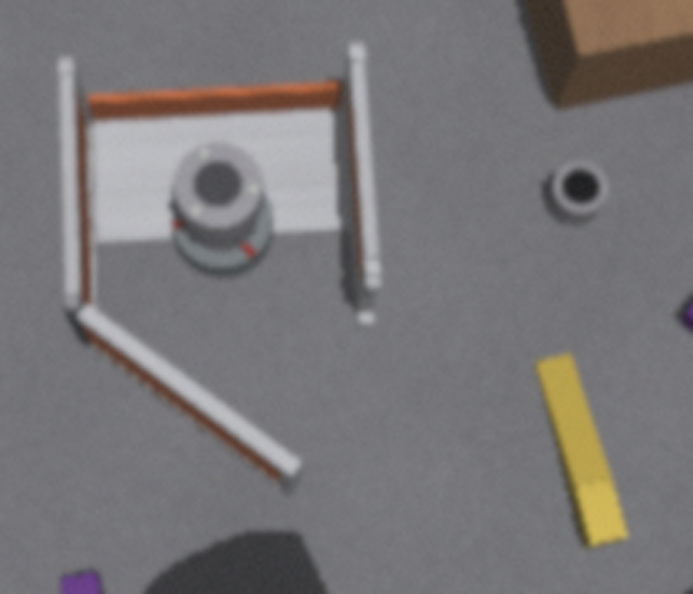

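View pics/cs0.png

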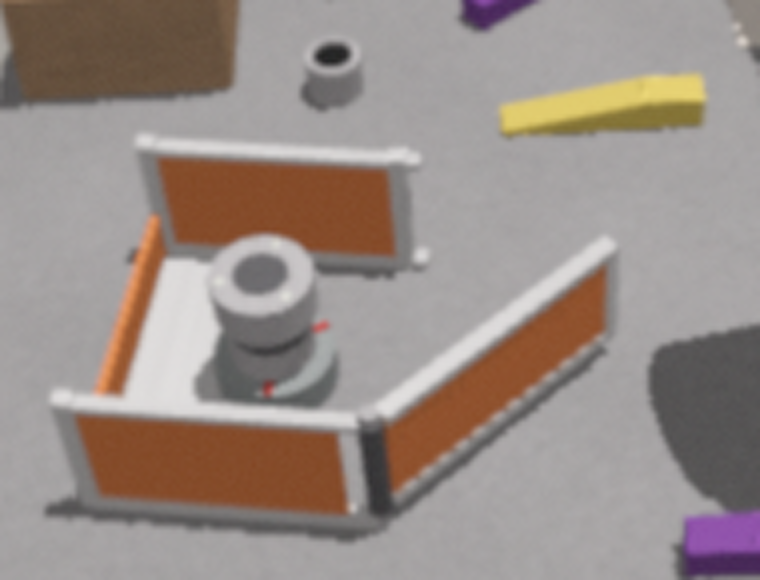

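The crops show the cap with dots at crop pixels (205,153), (252,188) and (197,211), and red marks at (178,224) and (248,250). The wedge is yellow, with the thick block near (605,510) and the thin toe at (555,360).

```bash
python3 - <<'E'
from h import *
c=cam('top');s=cam('side')
P=lambda x,y,z:onz(c,x/3.3+240-.35,y/3.3+75-.35,z)
S=lambda x,y,z:onz(s,x/4+180-.4,y/4+125-.4,z)
lf,ln,rf,rn=P(65,62,.1),P(72,303,.1),P(357,48,.1),P(372,272,.1)
for n,v in zip(['lf','ln','rf','rn'],[lf,ln,rf,rn]): print(n,v.round(4))
print('yaws',[np.degrees(np.arctan2(*(a-b)[1::-1])) for a,b in((lf,ln),(rf,rn))])
print('side',[S(*q,.1).round(4) for q in((62,398),(360,420),(145,142),(415,158))])
d=[P(205,153,.101),P(252,188,.101),P(197,211,.101)]
ds=[S(276,242,.101),S(286,297,.101),S(220,283,.101)]
for q in (d,ds):
    cc=np.mean(q,0);print('cap',cc.round(4),[(round(float(np.degrees(np.arctan2(*(a-cc)[1::-1]))),1),round(float(np.hypot(*(a-cc)[:2])),4)) for a in q])
print('marks',P(178,224,.031).round(4),P(248,250,.031).round(4), S(321,326,.031).round(4),S(268,388,.031).round(4))
print('gate top h/e',P(85,312,.102).round(4),P(292,468,.102).round(4),'side',S(375,413,.102).round(4),S(612,241,.102).round(4))
print('wedge side toe low',S(503,135,0).round(4),'end', S(703,126,0).round(4))
hsv=cv2.cvtColor(c['pixels'],cv2.COLOR_BGR2HSV)
m=cv2.inRange(hsv,(20,110,80),(35,255,255));n,l,st,ce=cv2.connectedComponentsWithStats(m)
i=1+st[1:,4].argmax();cs,_=cv2.findContours((l==i).astype(np.uint8),0,2)
r=cv2.minAreaRect(cs[0]);b=cv2.boxPoints(r);print(st[i],b.tolist())
for q in b: print(q,onz(c,*q,.005).round(4),onz(c,*q,.027).round(4))
E
```

```text
lf [0.7594 0.1542 0.1   ]
ln [0.5727 0.1458 0.1   ]
rf [ 0.7679 -0.0632  0.1   ]
rn [ 0.5934 -0.0702  0.1   ]
yaws [np.float64(2.5618257777238918), np.float64(2.282688612315894)]
side [array([0.7566, 0.1494, 0.1   ]), array([0.5785, 0.1423, 0.1   ]), array([ 0.7672, -0.0675,  0.1   ]), array([ 0.5859, -0.0748,  0.1   ])]
cap [0.6617 0.0406 0.101 ] [(21.4, 0.0259), (-97.9, 0.025), (143.4, 0.0257)]
cap [0.6622 0.0388 0.101 ] [(-96.8, 0.0277), (140.0, 0.0261), (24.8, 0.0256)]
marks [0.6567 0.0746 0.031 ] [0.6349 0.0205 0.031 ] [0.6355 0.018  0.031 ] [0.658  0.0732 0.031 ]
gate top h/e [0.5653 0.1361 0.102 ] [ 0.45   -0.0106  0.102 ] side [0.5704 0.1376 0.102 ] [ 0.4494 -0.0154  0.102 ]
wedge side toe low [ 0.5501 -0.2066 -0.    ] end [ 0.4044 -0.2349  0.    ]
[403 183  26  57 683] [[402.0590515136719, 184.5256805419922], [414.2289123535156, 181.2296905517578], [429.3578796386719, 237.09059143066406], [417.1880187988281, 240.38658142089844]]
[402.05905 184.52568] [ 0.5491 -0.2023  0.005 ] [ 0.5434 -0.1983  0.027 ]
[414.2289  181.22969] [ 0.5574 -0.2339  0.005 ] [ 0.5516 -0.2293  0.027 ]
[429.35788 237.09059] [ 0.4126 -0.2638  0.005 ] [ 0.4097 -0.2586  0.027 ]
[417.18802 240.38658] [ 0.4047 -0.233   0.005 ] [ 0.4019 -0.2284  0.027 ]
```

```bash
python3 -m pendant '[{"rz":-1},{"rz":-1},{"rz":-1},{"rz":-1},{"rz":-1},{"rz":-1},{"rz":-1},{"rz":-1}]' 20; cat > go.py <<'E'
import sys,numpy as np
from station import ctrl
from scipy.spatial.transform import Rotation as R
# go.py x y z yawdeg : remaining in tool axes units
o=ctrl.get_obs(); r=R.from_euler('xyz',o['eef_rot'])
t=np.array([float(a) for a in sys.argv[1:4]])
d=r.inv().apply(t-o['ee_pos'])/.04
g=R.from_euler('xyz',[np.pi,0,np.radians(float(sys.argv[4]))])
w=np.degrees((r.inv()*g).as_rotvec())/4
print('t',o['time_s'].__round__(2),'pos',o['ee_pos'].round(4),'rpy',np.degrees(o['eef_rot']).round(1),'F',o['force'].round(1),'M',o['moment'].round(2),'w',round(o['grip_width'],4))
print('q',o['qpos'].round(2)); print('shift units',d.round(2),'turn units',w.round(2))
E
python3 go.py .6618 .0402 .25 95
```

```text
t 0.25 pos [ 0.2475 -0.4911  0.3024] rpy [-180.     0.    26.7] F [ 0.6  0.7 -0.1] M [-0.   -0.01  0.02] w 0.094
q [-1.17  0.3   1.52 -0.    1.32 -0.07]
shift units [15.23 -7.2   1.31] turn units [-1.000e-02 -0.000e+00 -1.706e+01]$[0]: bad value
```

```bash
python3 -m pendant '[{"rx":0,"ry":0,"rz":-1,"tx":0,"ty":0,"tz":0,"grip":-1},{"rx":0,"ry":0,"rz":-1,"tx":0,"ty":0,"tz":0,"grip":-1},{"rx":0,"ry":0,"rz":-1,"tx":0,"ty":0,"tz":0,"grip":-1},{"rx":0,"ry":0,"rz":-1,"tx":0,"ty":0,"tz":0,"grip":-1}]' 20; python3 go.py .6618 .0402 .25 95
```

```text
time_s: 0.58
ee_pos: [0.2474, -0.491, 0.3019]
eef_rot: [-3.14, -0.001, 0.755]
force: [-0.2, -0.4, 0.7]
grip_width: 0.0941
t 0.58 pos [ 0.2474 -0.491   0.3019] rpy [-179.9   -0.    43.2] F [-0.2 -0.4  0.7] M [-0.05  0.01 -0.01] w 0.0941
q [-1.17  0.3   1.52  0.    1.32 -0.35]
shift units [16.64 -2.57  1.31] turn units [ -0.02  -0.02 -12.94]
```

```bash
python3 -m pendant '[{"rx":0,"ry":0,"rz":-1,"tx":0.95,"ty":-0.12,"tz":0,"grip":-1},{"rx":0,"ry":0,"rz":-1,"tx":0.95,"ty":-0.05,"tz":0,"grip":-1},{"rx":0,"ry":0,"rz":-1,"tx":0.95,"ty":0,"tz":0,"grip":-1},{"rx":0,"ry":0,"rz":-1,"tx":0.95,"ty":0.08,"tz":0,"grip":-1},{"rx":0,"ry":0,"rz":-1,"tx":0.95,"ty":0.15,"tz":0,"grip":-1},{"rx":0,"ry":0,"rz":-1,"tx":0.95,"ty":0.2,"tz":0,"grip":-1},{"rx":0,"ry":0,"rz":-1,"tx":0.92,"ty":0.28,"tz":0,"grip":-1},{"rx":0,"ry":0,"rz":-1,"tx":0.9,"ty":0.35,"tz":0,"grip":-1}]' 20; python3 go.py .6618 .0402 .25 95
```

```text
time_s: 1.25
ee_pos: [0.4427, -0.2463, 0.3009]
eef_rot: [-3.14, -0.001, 1.331]
force: [0.4, -0.2, -1.4]
grip_width: 0.0936
t 1.25 pos [ 0.4427 -0.2463  0.3009] rpy [-1.799e+02 -1.000e-01  7.630e+01] F [ 0.4 -0.2 -1.4] M [-0.05 -0.1  -0.  ] w 0.0936
q [-0.58  0.21  1.64  0.    1.3  -0.34]
shift units [8.26 3.62 1.28] turn units [-0.03 -0.02 -4.68]
```

```bash
python3 -m pendant '[{"rx":0,"ry":0,"rz":-1,"tx":0.9,"ty":0.42,"tz":0.1,"grip":-1},{"rx":0,"ry":0,"rz":-1,"tx":0.88,"ty":0.48,"tz":0.1,"grip":-1},{"rx":0,"ry":0,"rz":-1,"tx":0.84,"ty":0.54,"tz":0.1,"grip":-1},{"rx":0,"ry":0,"rz":-1,"tx":0.8,"ty":0.6,"tz":0.1,"grip":-1},{"rx":0,"ry":0,"rz":-0.7,"tx":0.76,"ty":0.64,"tz":0.1,"grip":-1},{"rx":0,"ry":0,"rz":0,"tx":0.74,"ty":0.67,"tz":0.1,"grip":-1},{"rx":0,"ry":0,"rz":0,"tx":0.74,"ty":0.67,"tz":0.1,"grip":-1},{"rx":0,"ry":0,"rz":0,"tx":0.74,"ty":0.67,"tz":0.1,"grip":-1}]' 20; python3 go.py .6618 .0402 .25 95
```

```text
time_s: 1.92
ee_pos: [0.6407, 0.0203, 0.2692]
eef_rot: [3.141, -0.0, 1.682]
force: [0.7, -0.4, -0.0]
grip_width: 0.0942
t 1.92 pos [0.6407 0.0203 0.2692] rpy [180.   -0.   96.4] F [ 0.7 -0.4 -0. ] M [-0.05 -0.05 -0.01] w 0.0942
q [-0.03  0.53  1.28  0.    1.33 -0.14]
shift units [0.44 0.58 0.48] turn units [ 0.01 -0.01  0.35]
```

```bash
python3 -m pendant '[{"rx":0,"ry":0,"rz":0.2,"tx":0.35,"ty":0.45,"tz":0.4,"grip":-1},{"rx":0,"ry":0,"rz":0,"tx":0,"ty":0,"tz":0,"grip":-1}]' 20; python3 go.py .6618 .0402 .25 95
python3 - <<'E'
from h import *
cam('wrist','wr1')
E
```

```text
time_s: 2.08
ee_pos: [0.6595, 0.0435, 0.2506]
eef_rot: [-3.141, -0.001, 1.673]
force: [-0.7, -0.0, -1.0]
grip_width: 0.0942
t 2.08 pos [0.6595 0.0435 0.2506] rpy [-1.80e+02 -1.00e-01  9.59e+01] F [-0.7 -0.  -1. ] M [-0.   -0.06  0.04] w 0.0942
q [ 0.01  0.59  1.23  0.    1.32 -0.09]
shift units [-0.09  0.05  0.01] turn units [-0.01 -0.02  0.22]
```

View pics/wr1.png

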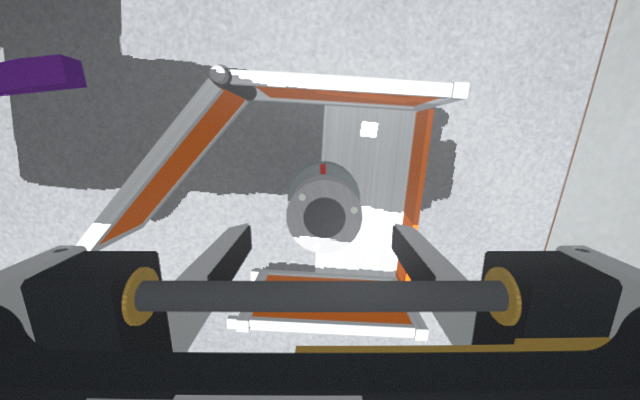

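```bash
python3 - <<'E'
from h import *
c=cam('wrist')
a=onz(c,302,197,.101);b=onz(c,353.5,210,.101);e=onz(c,324,216,.101);print(a,b,e)
# center from two dots 120 apart: chord
m=(a+b)/2;d=(b-a);L=np.hypot(*d[:2]);print(L)
n=np.array([d[1],-d[0]])/L
for s in(1,-1): print(m[:2]+s*n*L/2/np.tan(np.radians(60)))
mk=onz(c,322.5,168,.031);print('mark',mk)
E
```

```text
[0.64060882 0.05586226 0.101     ] [0.6852399 0.0490643 0.101    ] [0.66079408 0.04120673 0.101     ]
0.0451458322401721
[0.66096196 0.0395794 ]
[0.66488676 0.06534717]
mark [0.65640476 0.07407712 0.031     ]
```

The wrist view shows the cap at (324,215), dots at (302,197) and (353,210), and a red mark at (322,168). That puts the cap axis at about (0.661, 0.040), which agrees with the other two views. I'll go down and grip.

```bash
python3 -m pendant '[{"rx":0,"ry":0,"rz":0,"tx":-0.1,"ty":0.05,"tz":0.8,"grip":-1},{"rx":0,"ry":0,"rz":0,"tx":0,"ty":0,"tz":0.8,"grip":-1},{"rx":0,"ry":0,"rz":0,"tx":0,"ty":0,"tz":0.4,"grip":-1},{"rx":0,"ry":0,"rz":0,"tx":0,"ty":0,"tz":0,"grip":-1}]' 20; python3 go.py .6615 .0402 .168 96
```

```text
time_s: 2.52
ee_pos: [0.6609, 0.0323, 0.177]
eef_rot: [3.131, 0.001, 1.67]
force: [-0.3, -0.8, 0.5]
grip_width: 0.0943
t 2.52 pos [0.6609 0.0323 0.177 ] rpy [1.794e+02 1.000e-01 9.570e+01] F [-0.3 -0.8  0.5] M [ 0.04 -0.08  0.01] w 0.0943
q [-0.01  0.66  1.3   0.    1.17 -0.11]
shift units [0.2  0.03 0.23] turn units [ 0.15  0.01 -0.08]
```

```bash
python3 -m pendant '[{"rx":0.15,"ry":0,"rz":0,"tx":0.2,"ty":0.02,"tz":0.23,"grip":-1},{"rx":0,"ry":0,"rz":0,"tx":0,"ty":0,"tz":0,"grip":-1}]' 20; python3 go.py .6615 .0402 .168 96
```

```text
time_s: 2.68
ee_pos: [0.6608, 0.0385, 0.1696]
eef_rot: [3.141, 0.001, 1.667]
force: [-0.7, 0.9, -0.3]
grip_width: 0.094
t 2.68 pos [0.6608 0.0385 0.1696] rpy [1.80e+02 1.00e-01 9.55e+01] F [-0.7  0.9 -0.3] M [-0.01 -0.05 -0.02] w 0.094
q [ 0.    0.67  1.3  -0.    1.17 -0.09]
shift units [0.04 0.02 0.04] turn units [ 0.01  0.02 -0.12]
```

```bash
python3 -m pendant '[{"rx":0,"ry":0,"rz":0,"tx":0.05,"ty":0,"tz":0.04,"grip":1},{"rx":0,"ry":0,"rz":0,"tx":0,"ty":0,"tz":0,"grip":1},{"rx":0,"ry":0,"rz":0,"tx":0,"ty":0,"tz":0,"grip":1},{"rx":0,"ry":0,"rz":0,"tx":0,"ty":0,"tz":0,"grip":1}]' 20; python3 go.py .6615 .0402 .168 171
```

```text
time_s: 3.02
ee_pos: [0.6615, 0.0404, 0.1727]
eef_rot: [3.135, 0.002, 1.667]
force: [-0.1, -0.0, -0.0]
grip_width: 0.0709
t 3.02 pos [0.6615 0.0404 0.1727] rpy [1.796e+02 1.000e-01 9.550e+01] F [-0.1 -0.  -0. ] M [ 0.02 -0.06  0.05] w 0.0709
q [ 0.01  0.67  1.29 -0.    1.17 -0.09]
shift units [-0.01 -0.    0.12] turn units [  0.07   0.09 -18.87]
```

```bash
python3 -m pendant '[{"rx":0,"ry":0,"rz":0,"tx":0,"ty":0,"tz":0.1,"grip":1},{"rx":0,"ry":0,"rz":0,"tx":0,"ty":0,"tz":0,"grip":1},{"rx":0,"ry":0,"rz":0,"tx":0,"ty":0,"tz":0,"grip":1}]' 20; python3 go.py .6615 .0402 .168 171
```

```text
time_s: 3.27
ee_pos: [0.6623, 0.0405, 0.1717]
eef_rot: [3.13, 0.002, 1.667]
force: [-1.3, 0.9, -2.1]
grip_width: 0.0667
t 3.27 pos [0.6623 0.0405 0.1717] rpy [1.793e+02 1.000e-01 9.550e+01] F [-1.3  0.9 -2.1] M [-0.05  0.03  0.04] w 0.0667
q [ 0.01  0.67  1.3  -0.    1.17 -0.09]
shift units [-0.   -0.02  0.09] turn units [  0.12   0.14 -18.87]
```

```bash
python3 -m pendant '[{"rx":0.1,"ry":0.1,"rz":-1,"tx":0,"ty":0,"tz":0,"grip":1},{"rx":0,"ry":0,"rz":-1,"tx":0,"ty":0,"tz":0,"grip":1},{"rx":0,"ry":0,"rz":-1,"tx":0,"ty":0,"tz":0,"grip":1},{"rx":0,"ry":0,"rz":-1,"tx":0,"ty":0,"tz":0,"grip":1},{"rx":0,"ry":0,"rz":-1,"tx":0,"ty":0,"tz":0,"grip":1},{"rx":0,"ry":0,"rz":-1,"tx":0,"ty":0,"tz":0,"grip":1},{"rx":0,"ry":0,"rz":-1,"tx":0,"ty":0,"tz":0,"grip":1},{"rx":0,"ry":0,"rz":-1,"tx":0,"ty":0,"tz":0,"grip":1}]' 20; python3 go.py .6615 .0402 .170 171
```

```text
time_s: 3.93
ee_pos: [0.6628, 0.0396, 0.1715]
eef_rot: [3.135, 0.0, 2.248]
force: [0.2, -0.7, 1.1]
grip_width: 0.0669
t 3.93 pos [0.6628 0.0396 0.1715] rpy [179.6   0.  128.8] F [ 0.2 -0.7  1.1] M [-0.08 -0.24 -0.07] w 0.0669
q [ 0.    0.67  1.29  0.    1.17 -0.68]
shift units [ 0.03 -0.02  0.04] turn units [  0.09   0.04 -10.54]
```

```bash
python3 -m pendant '[{"rx":0,"ry":0,"rz":-1,"tx":0,"ty":0,"tz":0.02,"grip":1},{"rx":0,"ry":0,"rz":-1,"tx":0,"ty":0,"tz":0,"grip":1},{"rx":0,"ry":0,"rz":-1,"tx":0,"ty":0,"tz":0,"grip":1},{"rx":0,"ry":0,"rz":-1,"tx":0,"ty":0,"tz":0,"grip":1},{"rx":0,"ry":0,"rz":-1,"tx":0,"ty":0,"tz":0,"grip":1},{"rx":0,"ry":0,"rz":-1,"tx":0,"ty":0,"tz":0,"grip":1},{"rx":0,"ry":0,"rz":-1,"tx":0,"ty":0,"tz":0,"grip":1},{"rx":0,"ry":0,"rz":-1,"tx":0,"ty":0,"tz":0,"grip":1}]' 20; python3 go.py .6615 .0402 .170 171
```

```text
time_s: 4.6
ee_pos: [0.6633, 0.04, 0.1707]
eef_rot: [3.134, 0.005, 2.836]
force: [0.1, -0.6, -1.8]
grip_width: 0.0667
t 4.6 pos [0.6633 0.04   0.1707] rpy [179.6   0.3 162.5] F [ 0.1 -0.6 -1.8] M [ 0.13 -0.18  0.01] w 0.0667
q [ 0.    0.67  1.29  0.01  1.17 -1.26]
shift units [ 0.05 -0.01  0.02] turn units [ 0.1   0.09 -2.13]
```

```bash
python3 - <<'E'
from h import *
cam('wrist','wr2')
E
```

```text
(no output)
```

View pics/wr2.png

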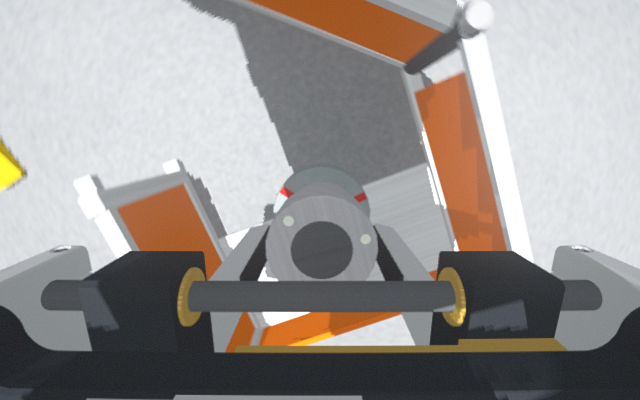

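```bash
python3 - <<'E'
from h import *
c=cam('wrist')
for u,v,z in((288.5,221,.101),(365.5,239,.101),(286,191.5,.031),(361,198,.031)):
    p=onz(c,u,v,z);d=p[:2]-[.6618,.0402];print(p.round(4),np.degrees(np.arctan2(d[1],d[0])).round(1),np.hypot(*d).round(4))
a=onz(c,288.5,221,.101);b=onz(c,365.5,239,.101)
d=b-a;L=np.hypot(*d[:2]);n=np.array([d[1],-d[0]])/L;m=(a+b)/2
for s in(1,-1):
  cc=m[:2]+s*n*L/2/np.tan(np.radians(60));print(cc,[np.degrees(np.arctan2(*(q[:2]-cc)[::-1])) for q in (a,b)])
E
python3 go.py .6615 .0402 .170 171
```

```text
[0.6389 0.0287 0.101 ] -153.3 0.0256
[0.6621 0.0669 0.101 ] 89.4 0.0267
[0.6337 0.0206 0.031 ] -145.1 0.0343
[0.6566 0.0761 0.031 ] 98.3 0.0363
[0.66152996 0.04110624] [np.float64(-151.19481238590527), np.float64(88.80518761409489)]
[0.63946946 0.05446383] [np.float64(-91.19481238590512), np.float64(28.805187614094766)]
t 4.7 pos [0.6633 0.04   0.1705] rpy [179.6   0.3 162.3] F [ 0.3 -0.3 -2.6] M [ 0.01 -0.08 -0.01] w 0.0667
q [ 0.    0.67  1.29  0.01  1.17 -1.26]
shift units [ 0.04 -0.01  0.01] turn units [ 0.1   0.08 -2.16]
```

```bash
python3 -m pendant '[{"rx":0,"ry":0,"rz":-1,"tx":0,"ty":0,"tz":0,"grip":1},{"rx":0,"ry":0,"rz":-0.9,"tx":0,"ty":0,"tz":0,"grip":1},{"rx":0,"ry":0,"rz":0,"tx":0,"ty":0,"tz":0.08,"grip":1},{"rx":0,"ry":0,"rz":0,"tx":0,"ty":0,"tz":0.08,"grip":1},{"rx":0,"ry":0,"rz":0,"tx":0,"ty":0,"tz":0.08,"grip":1}]' 20; python3 go.py .6615 .0402 .161 171
```

```text
time_s: 5.12
ee_pos: [0.6635, 0.04, 0.161]
eef_rot: [3.135, 0.007, 2.956]
force: [-8.2, -1.4, 28.9]
grip_width: 0.0665
t 5.12 pos [0.6635 0.04   0.161 ] rpy [179.6   0.4 169.4] F [-8.2 -1.4 28.9] M [-0.31  1.66 -0.03] w 0.0665
q [ 0.    0.68  1.3   0.01  1.15 -1.38]
shift units [ 0.05 -0.   -0.  ] turn units [ 0.09  0.1  -0.41]
```

```bash
python3 -m pendant '[{"rx":0,"ry":0,"rz":0,"tx":0,"ty":0,"tz":-0.05,"grip":0.3},{"rx":0,"ry":0,"rz":0,"tx":0,"ty":0,"tz":0,"grip":0.2},{"rx":0,"ry":0,"rz":0,"tx":0,"ty":0,"tz":0,"grip":0.2},{"rx":0,"ry":0,"rz":0,"tx":0,"ty":0,"tz":0,"grip":0.2}]' 20; python3 go.py .6615 .0402 .161 171
python3 - <<'E'
from h import *
cam('wrist','wr3');c=cam('side');cv2.imwrite('pics/s3.png',cv2.resize(c['pixels'][125:270,180:370],None,fx=4,fy=4,interpolation=2))
E
```

```text
time_s: 5.45
ee_pos: [0.6634, 0.04, 0.1621]
eef_rot: [3.135, 0.006, 2.947]
force: [-0.2, 1.1, -3.0]
grip_width: 0.0666
t 5.45 pos [0.6634 0.04   0.1621] rpy [179.6   0.4 168.8] F [-0.2  1.1 -3. ] M [ 0.13 -0.16 -0.  ] w 0.0666
q [ 0.    0.68  1.3   0.01  1.16 -1.37]
shift units [ 0.05 -0.    0.03] turn units [ 0.09  0.09 -0.54]
```

View pics/wr3.png

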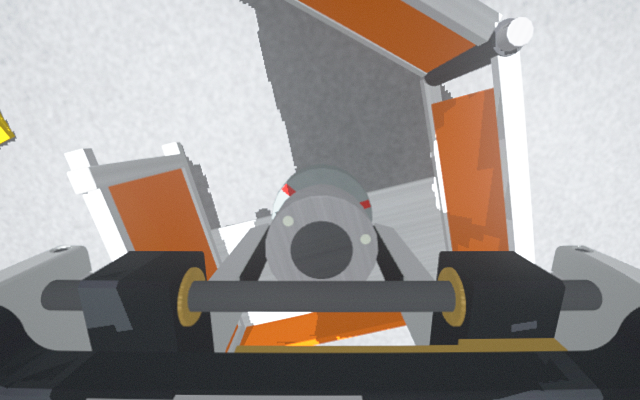

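View pics/s3.png

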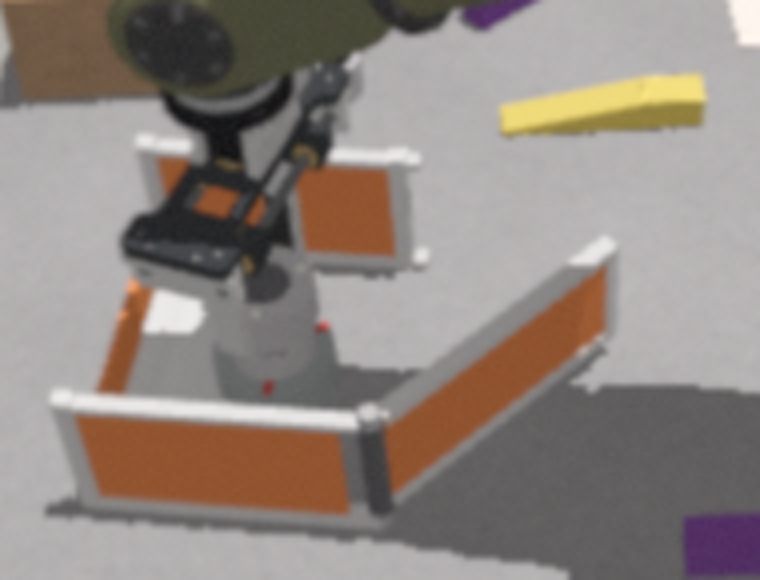

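The cap kept its place in the wrist picture (dots at (288,221) and (365,239)) while the tool went down 9.5 mm. The side view also shows the cap sitting low on the jig, so it has dropped in. Next I'll screw clockwise.

```bash
python3 -m pendant '[{"rx":0,"ry":0,"rz":0.8,"tx":0,"ty":0,"tz":0,"grip":1},{"rx":0,"ry":0,"rz":1,"tx":0,"ty":0,"tz":0,"grip":1},{"rx":0,"ry":0,"rz":1,"tx":0,"ty":0,"tz":0,"grip":1},{"rx":0,"ry":0,"rz":1,"tx":0,"ty":0,"tz":0,"grip":1},{"rx":0,"ry":0,"rz":1,"tx":0,"ty":0,"tz":0,"grip":1},{"rx":0,"ry":0,"rz":1,"tx":0,"ty":0,"tz":0.01,"grip":1},{"rx":0,"ry":0,"rz":1,"tx":0,"ty":0,"tz":0.01,"grip":1}]' 25; python3 go.py .6615 .0402 .1555 86
```

```text
time_s: 6.13
ee_pos: [0.6637, 0.0398, 0.161]
eef_rot: [3.133, 0.003, 2.451]
force: [0.2, 0.1, -1.4]
grip_width: 0.0664
t 6.13 pos [0.6637 0.0398 0.161 ] rpy [179.5   0.2 140.4] F [ 0.2  0.1 -1.4] M [-0.08 -0.09  0.03] w 0.0664
q [ 0.    0.68  1.3   0.01  1.15 -0.88]
shift units [ 0.05 -0.03  0.14] turn units [ 0.14 -0.02 13.61]
```

```bash
python3 -m pendant '[{"rx":0,"ry":0,"rz":1,"tx":0,"ty":0,"tz":0.01,"grip":1},{"rx":0,"ry":0,"rz":1,"tx":0,"ty":0,"tz":0.01,"grip":1},{"rx":0,"ry":0,"rz":1,"tx":0,"ty":0,"tz":0.01,"grip":1},{"rx":0,"ry":0,"rz":1,"tx":0,"ty":0,"tz":0.01,"grip":1},{"rx":0,"ry":0,"rz":1,"tx":0,"ty":0,"tz":0.01,"grip":1}]' 25; python3 go.py .6615 .0402 .1555 86
```

```text
time_s: 6.55
ee_pos: [0.6634, 0.0394, 0.1591]
eef_rot: [3.134, -0.0, 2.083]
force: [-0.3, -0.3, -1.4]
grip_width: 0.0667
t 6.55 pos [0.6634 0.0394 0.1591] rpy [179.6  -0.  119.3] F [-0.3 -0.3 -1.4] M [-0.04  0.01  0.05] w 0.0667
q [ 0.    0.69  1.3   0.    1.15 -0.51]
shift units [ 0.04 -0.03  0.09] turn units [ 0.11 -0.03  8.33]
```

```bash
python3 -m pendant '[{"rx":0,"ry":0,"rz":1,"tx":0,"ty":0,"tz":0.01,"grip":1},{"rx":0,"ry":0,"rz":1,"tx":0,"ty":0,"tz":0.01,"grip":1},{"rx":0,"ry":0,"rz":1,"tx":0,"ty":0,"tz":0.01,"grip":1},{"rx":0,"ry":0,"rz":1,"tx":0,"ty":0,"tz":0.01,"grip":1},{"rx":0,"ry":0,"rz":1,"tx":0,"ty":0,"tz":0.01,"grip":1}]' 25; python3 go.py .6615 .0402 .1555 86
```

```text
time_s: 6.97
ee_pos: [0.6629, 0.0392, 0.1573]
eef_rot: [3.136, -0.002, 1.714]
force: [-3.6, -0.0, 0.1]
grip_width: 0.0667
t 6.97 pos [0.6629 0.0392 0.1573] rpy [ 1.797e+02 -1.000e-01  9.820e+01] F [-3.6 -0.   0.1] M [-0.16  0.58  0.09] w 0.0667
q [ 0.    0.69  1.3   0.    1.15 -0.14]
shift units [ 0.03 -0.03  0.04] turn units [ 0.07 -0.04  3.05]
```

```bash
python3 -m pendant '[{"rx":0,"ry":0,"rz":1,"tx":0,"ty":0,"tz":0.01,"grip":1},{"rx":0,"ry":0,"rz":1,"tx":0,"ty":0,"tz":0.01,"grip":1},{"rx":0,"ry":0,"rz":1,"tx":0,"ty":0,"tz":0.01,"grip":1}]' 25; python3 go.py .6615 .0402 .1555 86
```

```text
time_s: 7.22
ee_pos: [0.6624, 0.0391, 0.1563]
eef_rot: [3.139, -0.003, 1.494]
force: [-8.4, -6.4, 6.8]
grip_width: 0.0666
t 7.22 pos [0.6624 0.0391 0.1563] rpy [ 1.799e+02 -1.000e-01  8.560e+01] F [-8.4 -6.4  6.8] M [-1.07  1.41  1.2 ] w 0.0666
q [0.   0.69 1.3  0.   1.15 0.08]
shift units [ 0.03 -0.02  0.02] turn units [ 0.03 -0.04 -0.1 ]
```

```bash
python3 -m pendant '[{"rx":0,"ry":0,"rz":0.6,"tx":0,"ty":0,"tz":0.02,"grip":1},{"rx":0,"ry":0,"rz":0.2,"tx":0,"ty":0,"tz":0.02,"grip":1}]' 25; python3 go.py .6615 .0402 .1555 86
```

```text
time_s: 7.38
ee_pos: [0.6621, 0.0386, 0.1561]
eef_rot: [3.14, -0.001, 1.433]
force: [-5.2, -0.6, 7.2]
grip_width: 0.0665
t 7.38 pos [0.6621 0.0386 0.1561] rpy [179.9  -0.   82.1] F [-5.2 -0.6  7.2] M [-0.13  1.01  1.  ] w 0.0665
q [0.   0.69 1.3  0.   1.15 0.14]
shift units [ 0.04 -0.02  0.02] turn units [ 0.02 -0.01 -0.97]
```

```bash
python3 -m pendant '[{"rx":0,"ry":0,"rz":0,"tx":0,"ty":0,"tz":0,"grip":-1},{"rx":0,"ry":0,"rz":0,"tx":0,"ty":0,"tz":0,"grip":-1},{"rx":0,"ry":0,"rz":0,"tx":0,"ty":0,"tz":0,"grip":-1},{"rx":0,"ry":0,"rz":0,"tx":0,"ty":0,"tz":0,"grip":-1},{"rx":0,"ry":0,"rz":0,"tx":0,"ty":0,"tz":-0.9,"grip":-1},{"rx":0,"ry":0,"rz":0,"tx":0,"ty":0,"tz":-0.9,"grip":-1}]' 25; python3 go.py .6615 .0402 .25 96
python3 - <<'E'
from h import *
cam('wrist','wr4');c=cam('side');cv2.imwrite('pics/s4.png',cv2.resize(c['pixels'][125:270,180:370],None,fx=4,fy=4,interpolation=2))
E
```

```text
time_s: 7.88
ee_pos: [0.6604, 0.0385, 0.2226]
eef_rot: [-3.132, 0.001, 1.432]
force: [0.4, 0.3, 0.5]
grip_width: 0.0937
t 7.88 pos [0.6604 0.0385 0.2226] rpy [-1.795e+02  1.000e-01  8.210e+01] F [0.4 0.3 0.5] M [ 0.   -0.12  0.02] w 0.0937
q [0.   0.62 1.25 0.   1.28 0.14]
shift units [ 0.05  0.02 -0.68] turn units [-0.13 -0.   -3.48]
```

View pics/wr4.png

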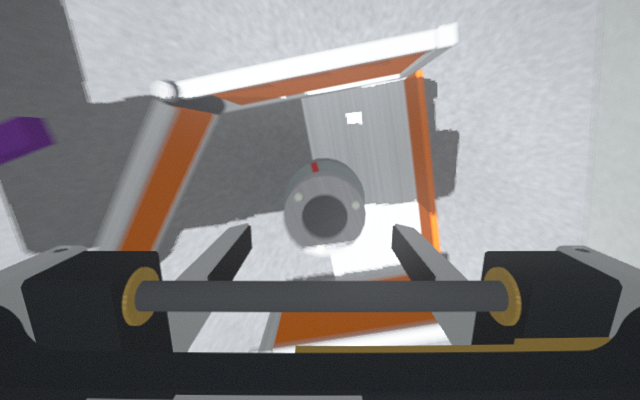

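View pics/s4.png

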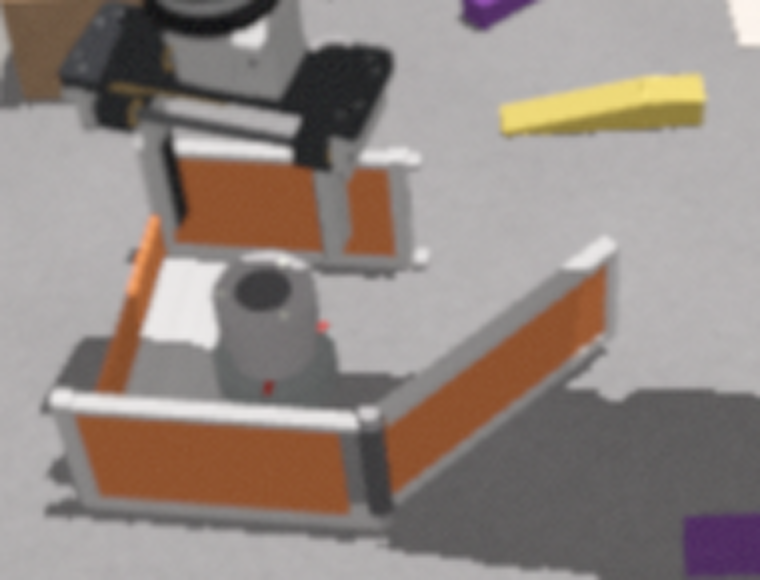

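Now the dot angle and cap height.

```bash
python3 - <<'E'
from h import *
c=cam('wrist')
z=.086
a=onz(c,298.5,197,z);b=onz(c,355.5,205.5,z)
d=b-a;L=np.hypot(*d[:2]);n=np.array([d[1],-d[0]])/L;m=(a+b)/2
cc=m[:2]+n*L/2/np.tan(np.radians(60));print(L,cc,[np.degrees(np.arctan2(*(q[:2]-cc)[::-1])) for q in (a,b)])
s=cam('side')
# two-view of dots
for (uw,us) in (((298.5,197),(283/4+180-.4,315/4+125-.4)),):
    o1,d1=ray(c,*uw);o2,d2=ray(s,*us)
    A=np.stack([d1,-d2],1);t=np.linalg.lstsq(A,o2-o1,rcond=None)[0];p,q=o1+t[0]*d1,o2+t[1]*d2;print(p,q)
E
```

```text
0.04685782361156544 [0.66391883 0.03839027] [np.float64(133.3451663936382), np.float64(13.345166393638216)]
[0.64539828 0.05815391 0.0864366 ] [0.64525564 0.05805835 0.08647211]
```

Triangulation puts the cap top at 86.4 mm, and the lug angle is about 11° in booth measure, matching the expected home position. I'll confirm by a light press with closed fingertips, which also measures the height by contact.

```bash
python3 -m pendant '[{"rx":-0.1,"ry":0,"rz":0,"tx":0.03,"ty":0.03,"tz":0,"grip":1},{"rx":0,"ry":0,"rz":0,"tx":0,"ty":0,"tz":0,"grip":1},{"rx":0,"ry":0,"rz":0,"tx":0,"ty":0,"tz":0,"grip":1},{"rx":0,"ry":0,"rz":0,"tx":0,"ty":0,"tz":0,"grip":1},{"rx":0,"ry":0,"rz":0,"tx":0,"ty":0,"tz":0,"grip":1},{"rx":0,"ry":0,"rz":0,"tx":0,"ty":0,"tz":0,"grip":1},{"rx":0,"ry":0,"rz":0,"tx":0,"ty":0,"tz":0,"grip":1},{"rx":0,"ry":0,"rz":0,"tx":0,"ty":0,"tz":0.4,"grip":1}]' 25; python3 go.py .6615 .0402 .186 82
```

```text
time_s: 8.75
ee_pos: [0.6619, 0.0396, 0.2038]
eef_rot: [-3.14, 0.001, 1.433]
force: [0.6, -0.0, 0.2]
grip_width: 0.0443
t 8.75 pos [0.6619 0.0396 0.2038] rpy [-179.9    0.    82.1] F [ 0.6 -0.   0.2] M [ 0.05 -0.1  -0.04] w 0.0443
q [ 0.    0.64  1.27 -0.    1.24  0.14]
shift units [ 0.01 -0.01  0.44] turn units [-0.02  0.01  0.02]
```

```bash
python3 -m pendant '[{"rx":0,"ry":0,"rz":0,"tx":0,"ty":0,"tz":0.35,"grip":0.1},{"rx":0,"ry":0,"rz":0,"tx":0,"ty":0,"tz":0.1,"grip":0.1},{"rx":0,"ry":0,"rz":0,"tx":0,"ty":0,"tz":0.05,"grip":0.1},{"rx":0,"ry":0,"rz":0,"tx":0,"ty":0,"tz":0.05,"grip":0.1}]' 25; python3 go.py .6615 .0402 .183 82
```

```text
time_s: 9.08
ee_pos: [0.6617, 0.0395, 0.1827]
eef_rot: [-3.14, 0.001, 1.433]
force: [-11.9, 0.4, 21.7]
grip_width: 0.0421
t 9.08 pos [0.6617 0.0395 0.1827] rpy [-1.799e+02  1.000e-01  8.210e+01] F [-11.9   0.4  21.7] M [-0.02  2.52  0.  ] w 0.0421
q [ 0.    0.66  1.28 -0.    1.2   0.14]
shift units [ 0.02 -0.01 -0.01] turn units [-0.02  0.02  0.02]
```

```bash
python3 -m pendant '[{"rx":0,"ry":0,"rz":0,"tx":0,"ty":0,"tz":-0.9,"grip":1},{"rx":0,"ry":0,"rz":0,"tx":0,"ty":0,"tz":-0.9,"grip":1},{"rx":0,"ry":0,"rz":-1,"tx":0,"ty":-0.9,"tz":-0.3,"grip":1},{"rx":0,"ry":0,"rz":-1,"tx":0,"ty":-0.95,"tz":0,"grip":1},{"rx":0,"ry":0,"rz":0,"tx":0,"ty":-0.95,"tz":0,"grip":1},{"rx":0,"ry":0,"rz":0,"tx":0,"ty":-0.95,"tz":0,"grip":1},{"rx":0,"ry":0,"rz":0,"tx":0,"ty":-0.95,"tz":0,"grip":1}]' 25; python3 go.py .453 .047 .157 90
```

```text
time_s: 9.67
ee_pos: [0.4723, 0.0464, 0.2733]
eef_rot: [3.137, 0.001, 1.578]
force: [1.4, -0.1, 1.0]
grip_width: 0.0011
t 9.67 pos [0.4723 0.0464 0.2733] rpy [179.7   0.   90.4] F [ 1.4 -0.1  1. ] M [-0.06 -0.08 -0.02] w 0.0011
q [ 0.02  0.16  1.77 -0.    1.21  0.01]
shift units [ 0.02 -0.5   2.9 ] turn units [0.07 0.01 0.11]
```

```bash
python3 -m pendant '[{"rx":0,"ry":0,"rz":0,"tx":0,"ty":-0.3,"tz":0,"grip":1},{"rx":0,"ry":0,"rz":0,"tx":0,"ty":0,"tz":0.1,"grip":1}]' 25; python3 go.py .453 .047 .157 90
python3 - <<'E'
from h import *
c=cam('top');cv2.imwrite('pics/t5.png',cv2.resize(c['pixels'][75:255,240:450],None,fx=3.3,fy=3.3,interpolation=2))
E
```

```text
time_s: 9.83
ee_pos: [0.455, 0.0465, 0.2712]
eef_rot: [3.134, 0.0, 1.579]
force: [0.1, -0.7, 0.1]
grip_width: 0.0005
t 9.83 pos [0.455  0.0465 0.2712] rpy [179.6   0.   90.5] F [ 0.1 -0.7  0.1] M [-0.04 -0.05 -0.05] w 0.0005
q [ 0.02  0.12  1.81 -0.    1.2   0.01]
shift units [ 0.02 -0.07  2.86] turn units [0.11 0.01 0.12]
```

View pics/t5.png

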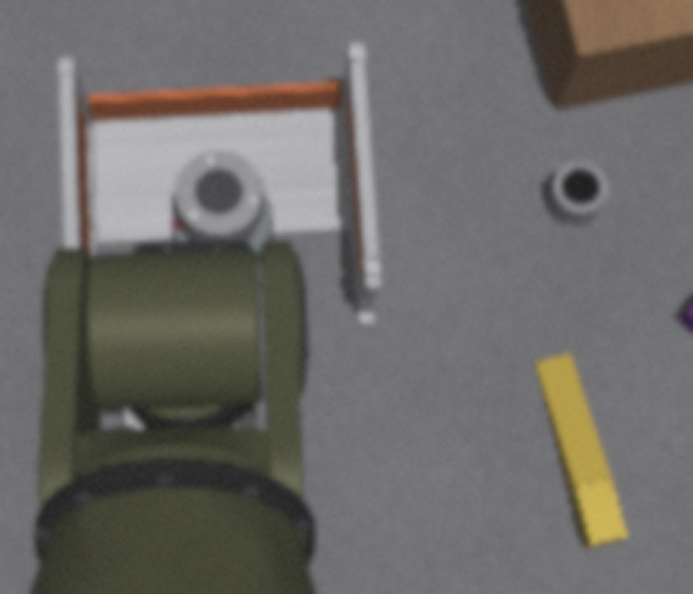

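The gate is hidden under the arm here, but the cap, wedge and couplings are unchanged. I'll lower the fingers outside the gate.

```bash
python3 -m pendant '[{"rx":0.1,"ry":0,"rz":0,"tx":0,"ty":-0.08,"tz":0.9,"grip":1},{"rx":0,"ry":0,"rz":0,"tx":0,"ty":0,"tz":0.9,"grip":1},{"rx":0,"ry":0,"rz":0,"tx":0,"ty":0,"tz":0.7,"grip":1},{"rx":0,"ry":0,"rz":0,"tx":0,"ty":0,"tz":0,"grip":1}]' 25; python3 go.py .453 .047 .157 90
python3 - <<'E'
from h import *
cam('side','s5')
E
```

```text
time_s: 10.22
ee_pos: [0.4576, 0.0463, 0.1693]
eef_rot: [3.134, 0.0, 1.579]
force: [-1.0, -0.3, -1.0]
grip_width: 0.0005
t 10.22 pos [0.4576 0.0463 0.1693] rpy [179.6   0.   90.4] F [-1.  -0.3 -1. ] M [-0.09 -0.05  0.01] w 0.0005
q [ 0.02  0.27  1.91 -0.    0.96  0.01]
shift units [ 0.02 -0.12  0.31] turn units [0.11 0.01 0.11]
```

View pics/s5.png

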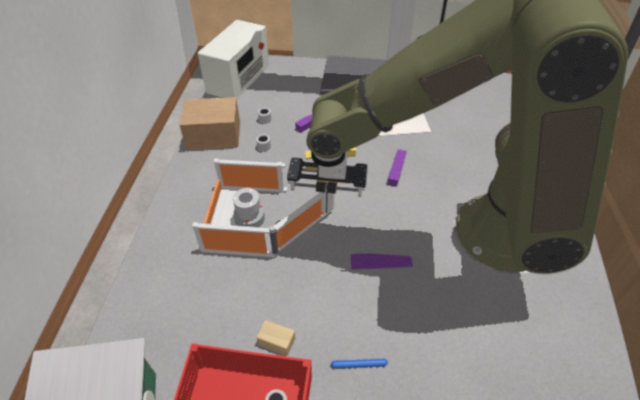

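```bash
python3 -m pendant '[{"rx":0.1,"ry":0,"rz":0,"tx":-0.2,"ty":0.3,"tz":0.25,"grip":1},{"rx":0,"ry":0,"rz":0,"tx":-0.25,"ty":0.4,"tz":0,"grip":1},{"rx":0,"ry":0,"rz":0,"tx":-0.25,"ty":0.4,"tz":0,"grip":1},{"rx":0,"ry":0,"rz":0,"tx":-0.25,"ty":0.4,"tz":0,"grip":1},{"rx":0,"ry":0,"rz":0,"tx":-0.25,"ty":0.4,"tz":0,"grip":1}]' 25; python3 go.py .5615 -.005 .16 90
```

```text
time_s: 10.68
ee_pos: [0.5419, -0.0015, 0.1696]
eef_rot: [3.134, 0.0, 1.581]
force: [-0.3, 0.1, 0.5]
grip_width: 0.0004
t 10.68 pos [ 0.5419 -0.0015  0.1696] rpy [179.6   0.   90.6] F [-0.3  0.1  0.5] M [ 0.03 -0.05 -0.01] w 0.0004
q [-0.07  0.43  1.68  0.    1.03 -0.08]
shift units [-0.09  0.49  0.24] turn units [0.11 0.   0.15]
```

```bash
python3 -m pendant '[{"rx":0.1,"ry":0,"rz":0,"tx":-0.1,"ty":0.2,"tz":0.15,"grip":1},{"rx":0,"ry":0,"rz":0,"tx":0,"ty":0.15,"tz":0,"grip":1},{"rx":0,"ry":0,"rz":0,"tx":0,"ty":0.15,"tz":0,"grip":1},{"rx":0,"ry":0,"rz":0,"tx":0,"ty":0.1,"tz":0,"grip":1}]' 25; python3 go.py .5615 -.005 .16 90
```

```text
time_s: 11.02
ee_pos: [0.5641, -0.0078, 0.1684]
eef_rot: [-3.114, -0.001, 1.58]
force: [-42.5, -0.3, 16.4]
grip_width: 0.0007
t 11.02 pos [ 0.5641 -0.0078  0.1684] rpy [-178.4   -0.    90.5] F [-42.5  -0.3  16.4] M [0.12 7.12 0.23] w 0.0007
q [-0.08  0.48  1.6  -0.    1.09 -0.09]
shift units [ 0.07 -0.06  0.21] turn units [-0.39 -0.01  0.13]
```

```bash
python3 -m pendant '[{"rx":0,"ry":0,"rz":0,"tx":0,"ty":-0.4,"tz":0,"grip":1},{"rx":-0.2,"ry":0,"rz":0,"tx":0,"ty":-0.7,"tz":-0.2,"grip":1},{"rx":-0.1,"ry":0,"rz":0.5,"tx":0,"ty":-0.7,"tz":-0.7,"grip":-1},{"rx":0,"ry":0,"rz":1,"tx":-0.4,"ty":-0.4,"tz":-0.7,"grip":-1},{"rx":0,"ry":0,"rz":1,"tx":-0.8,"ty":0,"tz":-0.7,"grip":-1},{"rx":0,"ry":0,"rz":1,"tx":-0.8,"ty":0,"tz":-0.3,"grip":-1},{"rx":0,"ry":0,"rz":1,"tx":-0.8,"ty":0,"tz":0,"grip":-1},{"rx":0,"ry":0,"rz":1,"tx":-0.8,"ty":0,"tz":0,"grip":-1}]' 25; python3 go.py .428 -.243 .22 10.5
python3 - <<'E'
from h import *
c=cam('side','s6')
cv2.imwrite('pics/s6c.png',cv2.resize(c['pixels'][125:270,180:370],None,fx=4,fy=4,interpolation=2))
E
```

```text
time_s: 11.68
ee_pos: [0.4518, -0.1495, 0.2934]
eef_rot: [3.138, 0.003, 1.19]
force: [0.7, -0.6, 0.1]
grip_width: 0.0369
t 11.68 pos [ 0.4518 -0.1495  0.2934] rpy [179.8   0.2  68.2] F [ 0.7 -0.6  0.1] M [ 0.03 -0.06 -0.  ] w 0.0369
q [-0.4   0.14  1.74 -0.    1.26 -0.01]
shift units [-2.39  0.31  1.84] turn units [7.000e-02 1.000e-02 1.442e+01]
```

View pics/s6c.png

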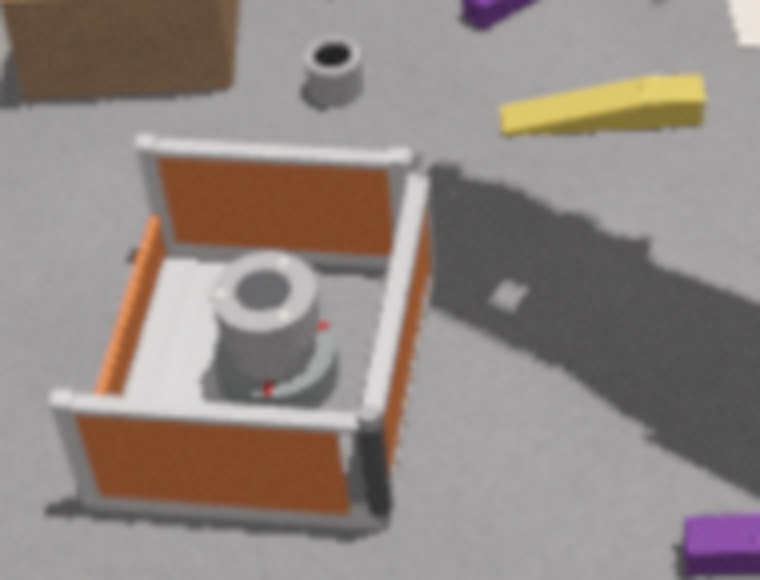

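The gate is shut flush, with its free edge at crop (420,175) against the right screen. The cap is home. Next is the wedge.

```bash
python3 -m pendant '[{"rx":0,"ry":0,"rz":1,"tx":-0.5,"ty":0.1,"tz":0,"grip":-1},{"rx":0,"ry":0,"rz":1,"tx":-0.5,"ty":0.2,"tz":0.2,"grip":-1},{"rx":0,"ry":0,"rz":1,"tx":-0.4,"ty":0.2,"tz":0.3,"grip":-1},{"rx":0,"ry":0,"rz":1,"tx":-0.3,"ty":0.2,"tz":0.4,"grip":-1},{"rx":0,"ry":0,"rz":1,"tx":0,"ty":0,"tz":0.4,"grip":-1},{"rx":0,"ry":0,"rz":1,"tx":0,"ty":0,"tz":0.2,"grip":-1},{"rx":0,"ry":0,"rz":1,"tx":0,"ty":0,"tz":0,"grip":-1},{"rx":0,"ry":0,"rz":1,"tx":0,"ty":0,"tz":0,"grip":-1}]' 25; python3 go.py .428 -.243 .22 10.5
```

```text
time_s: 12.4
ee_pos: [0.4478, -0.2385, 0.2501]
eef_rot: [3.116, -0.008, 0.592]
force: [0.4, -0.0, -0.0]
grip_width: 0.0927
t 12.4 pos [ 0.4478 -0.2385  0.2501] rpy [178.6  -0.5  33.9] F [ 0.4 -0.  -0. ] M [-0.04 -0.01 -0.  ] w 0.0927
q [-0.56  0.25  1.72 -0.    1.15  0.42]
shift units [-0.48 -0.2   0.74] turn units [ 0.33 -0.19  5.86]
```

```bash
python3 -m pendant '[{"rx":0.3,"ry":-0.2,"rz":1,"tx":-0.4,"ty":-0.1,"tz":0.2,"grip":-1},{"rx":0,"ry":0,"rz":1,"tx":0,"ty":-0.1,"tz":0.2,"grip":-1},{"rx":0,"ry":0,"rz":1,"tx":0,"ty":0,"tz":0,"grip":-1},{"rx":0,"ry":0,"rz":1,"tx":0,"ty":0,"tz":0,"grip":-1},{"rx":0,"ry":0,"rz":1,"tx":0,"ty":0,"tz":0,"grip":-1},{"rx":0,"ry":0,"rz":0.6,"tx":0,"ty":0,"tz":0,"grip":-1},{"rx":0,"ry":0,"rz":0,"tx":0,"ty":0,"tz":0,"grip":-1}]' 25; python3 go.py .428 -.243 .22 10.5
python3 - <<'E'
from h import *
c=cam('wrist','wr7')
hsv=cv2.cvtColor(c['pixels'],cv2.COLOR_BGR2HSV)
m=cv2.inRange(hsv,(22,110,80),(35,255,255));n,l,st,ce=cv2.connectedComponentsWithStats(m)
for i in range(1,n):
  if st[i,4]>150: print(st[i],ce[i])
E
```

```text
time_s: 12.98
ee_pos: [0.435, -0.2443, 0.2471]
eef_rot: [3.127, -0.006, 0.177]
force: [0.1, 0.1, -0.0]
grip_width: 0.0939
t 12.98 pos [ 0.435  -0.2443  0.2471] rpy [179.2  -0.4  10.1] F [ 0.1  0.1 -0. ] M [-0.03  0.01 -0.02] w 0.0939
q [-0.58  0.24  1.74 -0.01  1.15  0.81]
shift units [-0.17 -0.07  0.67] turn units [ 0.21 -0.09 -0.09]
[ 298   83   30  140 3568] [312.33856502 152.31193946]
```

View pics/wr7.png

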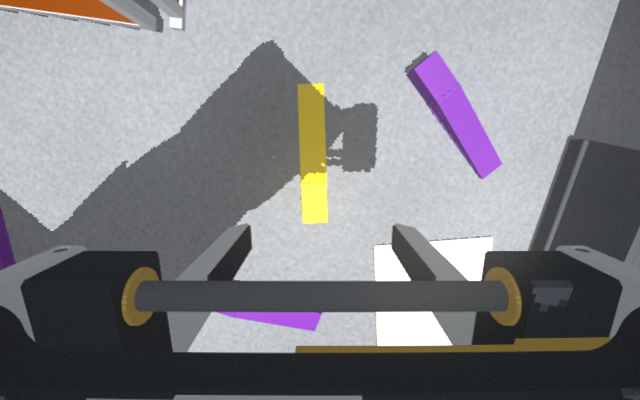

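```bash
python3 - <<'E'
from h import *
c=cam('wrist')
t=[onz(c,298,84,.005),onz(c,324.5,84,.005)];r=[onz(c,302.5,223,.027),onz(c,328.5,222.5,.027)]
tm=np.mean(t,0);rm=np.mean(r,0);d=tm-rm
print(tm,rm,np.hypot(*d[:2]),np.degrees(np.arctan2(d[1],d[0])),'grip',rm[:2]+d[:2]*.0225/.15)
for q in (t,r): print(np.hypot(*(q[0]-q[1])[:2]))
E
python3 go.py .428 -.243 .22 10.5
```

```text
[ 0.55206542 -0.21607082  0.005     ] [ 0.40633021 -0.24647413  0.027     ] 0.14887280758130028 11.784040432131253 grip [ 0.42819049 -0.24191363]
0.028471425360545904
0.028966279250585113
t 13.08 pos [ 0.4349 -0.2442  0.2467] rpy [179.2  -0.4  10.3] F [-0.5 -0.5  0.3] M [-0.04 -0.01  0.02] w 0.0941
q [-0.58  0.24  1.74 -0.01  1.15  0.81]
shift units [-0.17 -0.07  0.67] turn units [ 0.21 -0.09 -0.04]
```

```bash
python3 -m pendant '[{"rx":0.2,"ry":-0.1,"rz":-0.35,"tx":-0.16,"ty":-0.1,"tz":0.8,"grip":-1},{"rx":0,"ry":0,"rz":0,"tx":0,"ty":0,"tz":0.9,"grip":-1},{"rx":0,"ry":0,"rz":0,"tx":0,"ty":0,"tz":0.8,"grip":-1},{"rx":0,"ry":0,"rz":0,"tx":0,"ty":0,"tz":0,"grip":-1}]' 30; python3 go.py .4282 -.242 .104 11.8
```

```text
time_s: 13.42
ee_pos: [0.4303, -0.2432, 0.1484]
eef_rot: [3.135, -0.005, 0.214]
force: [-0.4, 0.7, -0.6]
grip_width: 0.094
t 13.42 pos [ 0.4303 -0.2432  0.1484] rpy [179.6  -0.3  12.2] F [-0.4  0.7 -0.6] M [0.05 0.07 0.01] w 0.094
q [-0.59  0.37  1.83 -0.    0.94  0.77]
shift units [-0.05 -0.05  1.11] turn units [ 0.09 -0.08  0.11]
```

```bash
python3 -m pendant '[{"rx":0.1,"ry":-0.1,"rz":0.1,"tx":-0.05,"ty":-0.05,"tz":0.7,"grip":-1},{"rx":0,"ry":0,"rz":0,"tx":0,"ty":0,"tz":0.4,"grip":-1},{"rx":0,"ry":0,"rz":0,"tx":0,"ty":0,"tz":0,"grip":-1}]' 30; python3 go.py .4282 -.242 .104 11.8
```

```text
time_s: 13.67
ee_pos: [0.4299, -0.2429, 0.1069]
eef_rot: [3.14, 0.0, 0.21]
force: [0.2, 0.6, -0.6]
grip_width: 0.0938
t 13.67 pos [ 0.4299 -0.2429  0.1069] rpy [179.9   0.   12.1] F [ 0.2  0.6 -0.6] M [ 0.07  0.04 -0.  ] w 0.0938
q [-0.59  0.44  1.84 -0.    0.85  0.77]
shift units [-0.04 -0.03  0.07] turn units [0.02 0.   0.06]
```

```bash
python3 -m pendant '[{"rx":0,"ry":0,"rz":0,"tx":0,"ty":0,"tz":0.06,"grip":1},{"rx":0,"ry":0,"rz":0,"tx":0,"ty":0,"tz":0,"grip":1},{"rx":0,"ry":0,"rz":0,"tx":0,"ty":0,"tz":0,"grip":1},{"rx":0,"ry":0,"rz":0,"tx":0,"ty":0,"tz":0,"grip":1},{"rx":0,"ry":0,"rz":0,"tx":0,"ty":0,"tz":0,"grip":1},{"rx":0,"ry":0,"rz":0,"tx":0,"ty":0,"tz":0,"grip":1},{"rx":0,"ry":0,"rz":0,"tx":0,"ty":0,"tz":0,"grip":1},{"rx":0,"ry":0,"rz":0,"tx":0,"ty":0,"tz":0,"grip":1}]' 30;  python3 -m pendant '[{"rx":0,"ry":0,"rz":0,"tx":0,"ty":0,"tz":0,"grip":1},{"rx":0,"ry":0,"rz":0,"tx":0,"ty":0,"tz":0,"grip":1},{"rx":0,"ry":0,"rz":0,"tx":0,"ty":0,"tz":0,"grip":1},{"rx":0,"ry":0,"rz":0,"tx":0,"ty":0,"tz":0,"grip":1}]' 30; python3 go.py .4072 -.0355 .12 2.4
```

```text
time_s: 14.33
ee_pos: [0.433, -0.2448, 0.1131]
eef_rot: [3.133, -0.007, 0.213]
force: [-0.2, -0.6, -0.4]
grip_width: 0.0445
time_s: 14.67
ee_pos: [0.4329, -0.2448, 0.1132]
eef_rot: [3.133, -0.007, 0.213]
force: [-0.3, -0.6, 0.3]
grip_width: 0.0279
t 14.67 pos [ 0.4329 -0.2448  0.1132] rpy [179.5  -0.4  12.2] F [-0.3 -0.6  0.3] M [ 0.05  0.09 -0.06] w 0.0279
q [-0.59  0.43  1.84 -0.    0.86  0.77]
shift units [ 0.48 -5.25 -0.21] turn units [ 0.11 -0.11  2.45]
```

```bash
python3 -m pendant '[{"rx":0,"ry":0,"rz":0,"tx":0,"ty":0,"tz":0,"grip":0.2},{"rx":0,"ry":0,"rz":0,"tx":0,"ty":0,"tz":0,"grip":0.2},{"rx":0.1,"ry":-0.1,"rz":0.1,"tx":-0.1,"ty":0,"tz":0.15,"grip":0.2},{"rx":0,"ry":0,"rz":0,"tx":0,"ty":0,"tz":0.06,"grip":0.2},{"rx":0,"ry":0,"rz":0,"tx":0,"ty":0,"tz":0,"grip":1},{"rx":0,"ry":0,"rz":0,"tx":0,"ty":0,"tz":0,"grip":1},{"rx":0,"ry":0,"rz":0,"tx":0,"ty":0,"tz":0,"grip":1},{"rx":0,"ry":0,"rz":0,"tx":0,"ty":0,"tz":0,"grip":1}]' 40; python3 go.py .4072 -.0355 .12 2.4
```

```text
time_s: 15.33
ee_pos: [0.4285, -0.2458, 0.1034]
eef_rot: [-3.141, 0.002, 0.205]
force: [-0.3, 0.6, 0.6]
grip_width: 0.0275
t 15.33 pos [ 0.4285 -0.2458  0.1034] rpy [-1.80e+02  1.00e-01  1.18e+01] F [-0.3  0.6  0.6] M [0.07 0.06 0.01] w 0.0275
q [-0.59  0.45  1.84 -0.    0.85  0.77]
shift units [ 0.55 -5.25 -0.41] turn units [-0.    0.02  2.34]
```

```bash
python3 -m pendant '[{"rx":0,"ry":0,"rz":0,"tx":0,"ty":0,"tz":-0.5,"grip":1},{"rx":0,"ry":0,"rz":0.5,"tx":0.1,"ty":-0.5,"tz":-0.1,"grip":1},{"rx":0,"ry":0,"rz":0.5,"tx":0.05,"ty":-0.85,"tz":0,"grip":1},{"rx":0,"ry":0,"rz":0.5,"tx":0,"ty":-0.85,"tz":0,"grip":1},{"rx":0,"ry":0,"rz":0.5,"tx":-0.05,"ty":-0.85,"tz":0,"grip":1},{"rx":0,"ry":0,"rz":0.3,"tx":-0.05,"ty":-0.85,"tz":0,"grip":1},{"rx":0,"ry":0,"rz":0,"tx":-0.05,"ty":-0.6,"tz":0,"grip":1},{"rx":0,"ry":0,"rz":0,"tx":0,"ty":0,"tz":0,"grip":1}]' 40; python3 go.py .4072 -.0355 .12 2.4
```

```text
time_s: 16.0
ee_pos: [0.406, -0.0607, 0.1283]
eef_rot: [3.141, 0.0, 0.032]
force: [0.3, -1.5, -0.7]
grip_width: 0.0279
t 16.0 pos [ 0.406  -0.0607  0.1283] rpy [180.    0.    1.8] F [ 0.3 -1.5 -0.7] M [ 0.01  0.03 -0.02] w 0.0279
q [-0.24  0.25  2.06 -0.    0.84  1.3 ]
shift units [ 0.05 -0.63  0.21] turn units [ 0.01  0.01 -0.14]
```

```bash
python3 -m pendant '[{"rx":0,"ry":0,"rz":-0.1,"tx":0.03,"ty":-0.45,"tz":0.2,"grip":1},{"rx":0,"ry":0,"rz":0,"tx":0,"ty":-0.1,"tz":0.2,"grip":1},{"rx":0,"ry":0,"rz":0,"tx":0,"ty":0,"tz":0.15,"grip":1},{"rx":0,"ry":0,"rz":0,"tx":0,"ty":0,"tz":0,"grip":1}]' 40; python3 go.py .4072 -.0355 .1036 2.4
python3 - <<'E'
from h import *
c=cam('side')
cv2.imwrite('pics/s8.png',cv2.resize(c['pixels'][125:270,180:370],None,fx=4,fy=4,interpolation=2))
c=cam('wrist','wr8')
E
```

```text
time_s: 16.33
ee_pos: [0.4069, -0.0376, 0.1057]
eef_rot: [3.14, -0.002, 0.043]
force: [0.4, -0.0, -1.0]
grip_width: 0.0276
t 16.33 pos [ 0.4069 -0.0376  0.1057] rpy [ 1.799e+02 -1.000e-01  2.500e+00] F [ 0.4 -0.  -1. ] M [ 0.04  0.05 -0.01] w 0.0276
q [-0.18  0.29  2.07 -0.    0.77  1.35]
shift units [ 0.01 -0.05  0.05] turn units [ 0.02 -0.02  0.01]
```

View pics/s8.png

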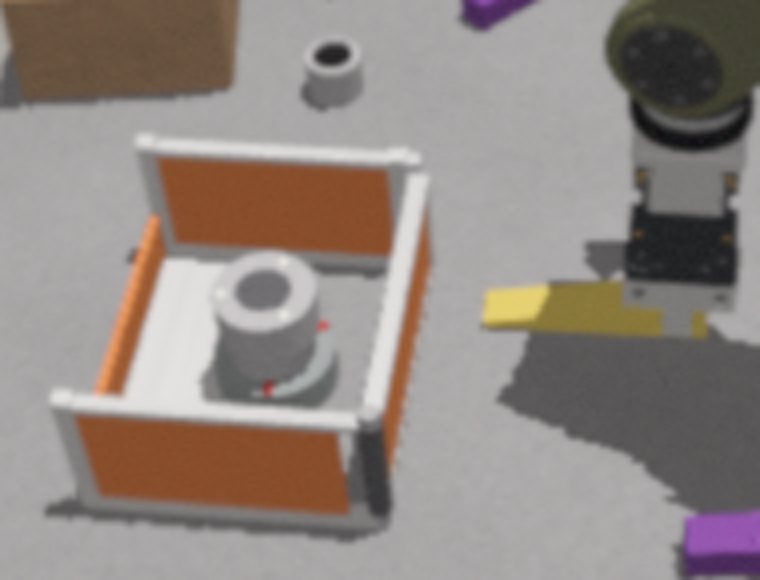

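View pics/wr8.png

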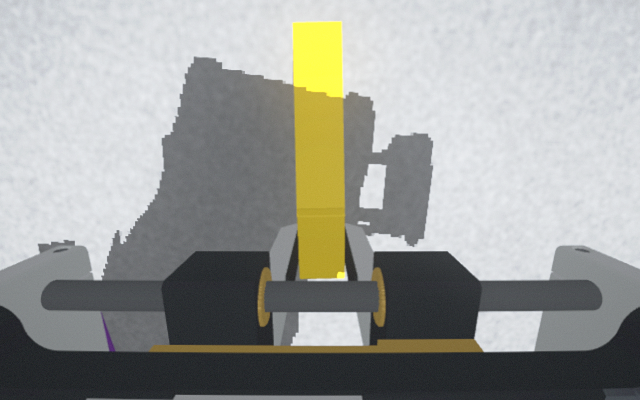

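```bash
python3 -m pendant '[{"rx":0,"ry":0,"rz":0,"tx":0.1,"ty":-0.05,"tz":0.06,"grip":1},{"rx":0,"ry":0,"rz":0,"tx":0.4,"ty":0,"tz":0,"grip":1},{"rx":0,"ry":0,"rz":0,"tx":0.4,"ty":0,"tz":0,"grip":1},{"rx":0,"ry":0,"rz":0,"tx":0.4,"ty":0,"tz":0,"grip":1},{"rx":0,"ry":0,"rz":0,"tx":0.3,"ty":0,"tz":0,"grip":1}]' 40; python3 go.py .502 -.0315 .1036 2.4
```

```text
time_s: 16.85
ee_pos: [0.4735, -0.0362, 0.1045]
eef_rot: [3.14, -0.003, 0.037]
force: [0.2, -0.3, -1.4]
grip_width: 0.0278
t 16.85 pos [ 0.4735 -0.0362  0.1045] rpy [179.9  -0.2   2.1] F [ 0.2 -0.3 -1.4] M [0.03 0.02 0.04] w 0.0278
q [-0.15  0.41  1.9  -0.    0.83  1.38]
shift units [ 0.72 -0.09  0.02] turn units [ 0.02 -0.04 -0.08]
```

```bash
python3 -m pendant '[{"rx":0,"ry":0,"rz":-0.05,"tx":0.3,"ty":-0.05,"tz":0.02,"grip":1},{"rx":0,"ry":0,"rz":0,"tx":0.2,"ty":-0.03,"tz":0,"grip":1},{"rx":0,"ry":0,"rz":0,"tx":0.1,"ty":0,"tz":0,"grip":1},{"rx":0,"ry":0,"rz":0,"tx":0.08,"ty":0,"tz":0,"grip":1}]' 40; python3 go.py .502 -.0315 .1036 2.4
python3 - <<'E'
from h import *
c=cam('side')
cv2.imwrite('pics/s9.png',cv2.resize(c['pixels'][125:270,180:370],None,fx=4,fy=4,interpolation=2))
E
```

```text
time_s: 17.18
ee_pos: [0.502, -0.0334, 0.1033]
eef_rot: [3.141, 0.004, 0.038]
force: [-34.8, 0.2, 32.0]
grip_width: 0.0279
t 17.18 pos [ 0.502  -0.0334  0.1033] rpy [179.9   0.2   2.2] F [-34.8   0.2  32. ] M [0.35 6.24 0.28] w 0.0279
q [-0.14  0.47  1.82 -0.    0.86  1.4 ]
shift units [ 0.   -0.05 -0.01] turn units [ 0.02  0.06 -0.06]
```

View pics/s9.png

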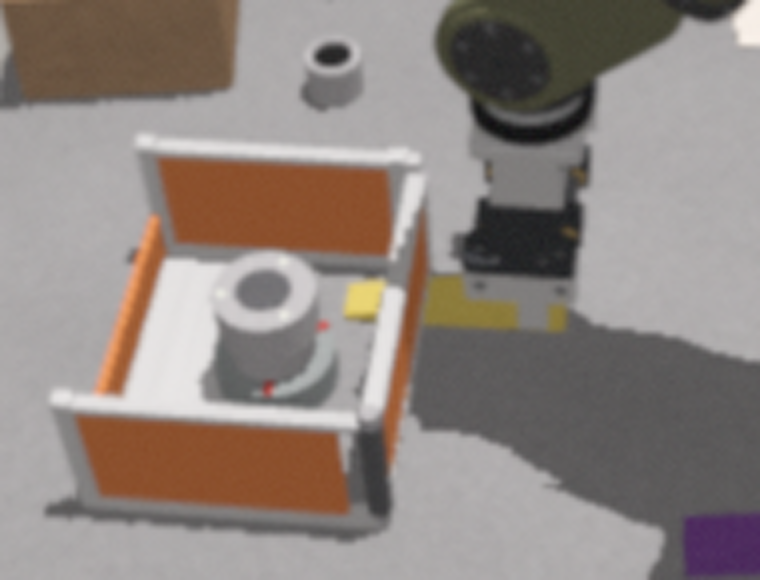

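The wedge is jammed at the predicted travel, with the toe visible inside the booth at crop (362,298) and a 35 N push reaction. I'll let go, then tap the rear end.

```bash
python3 -m pendant '[{"rx":0,"ry":0,"rz":0,"tx":0,"ty":0,"tz":0,"grip":-0.3},{"rx":0,"ry":0,"rz":0,"tx":0,"ty":0,"tz":0,"grip":-0.3},{"rx":0,"ry":0,"rz":0,"tx":0,"ty":0,"tz":0,"grip":-0.3},{"rx":0,"ry":0,"rz":0,"tx":0,"ty":0,"tz":0,"grip":-0.3},{"rx":0,"ry":0,"rz":0,"tx":0,"ty":0,"tz":-0.5,"grip":-0.3},{"rx":0,"ry":0,"rz":0,"tx":-0.3,"ty":0,"tz":-0.6,"grip":1},{"rx":0,"ry":0,"rz":0,"tx":-0.7,"ty":0,"tz":0,"grip":1},{"rx":0,"ry":0,"rz":0,"tx":-0.5,"ty":0,"tz":0,"grip":1}]' 40; python3 go.py .44 -.035 .112 2.4
python3 - <<'E'
from h import *
c=cam('side')
cv2.imwrite('pics/s10.png',cv2.resize(c['pixels'][125:270,180:370],None,fx=4,fy=4,interpolation=2))
E
```

```text
time_s: 17.9
ee_pos: [0.4424, -0.0367, 0.1493]
eef_rot: [3.14, 0.003, 0.037]
force: [-0.9, 1.0, 0.3]
grip_width: 0.0442
t 17.9 pos [ 0.4424 -0.0367  0.1493] rpy [179.9   0.2   2.1] F [-0.9  1.   0.3] M [ 0.04 -0.01  0.02] w 0.0442
q [-0.16  0.27  1.96 -0.    0.91  1.37]
shift units [-0.05 -0.04  0.93] turn units [ 0.02  0.05 -0.08]
```

View pics/s10.png

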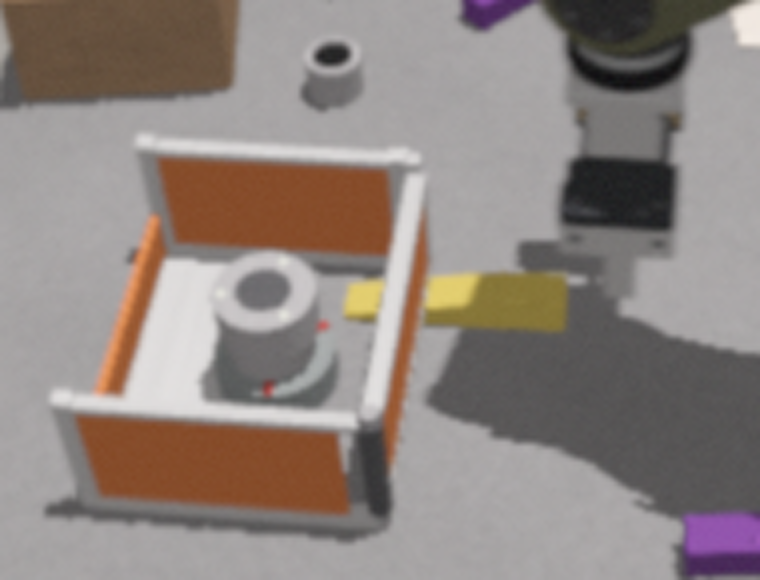

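```bash
python3 -m pendant '[{"rx":0,"ry":0,"rz":0,"tx":-0.05,"ty":-0.05,"tz":0.4,"grip":1},{"rx":0,"ry":0,"rz":0,"tx":0,"ty":0,"tz":0.4,"grip":1},{"rx":0,"ry":0,"rz":0,"tx":0,"ty":0,"tz":0.1,"grip":1},{"rx":0,"ry":0,"rz":0,"tx":0,"ty":0,"tz":0,"grip":1},{"rx":0,"ry":0,"rz":0,"tx":0,"ty":0,"tz":0,"grip":1},{"rx":0,"ry":0,"rz":0,"tx":0,"ty":0,"tz":0,"grip":1},{"rx":0,"ry":0,"rz":0,"tx":0,"ty":0,"tz":0,"grip":1}]' 40; python3 go.py .4715 -.034 .112 2.4
```

```text
time_s: 18.53
ee_pos: [0.4385, -0.0353, 0.1156]
eef_rot: [3.139, -0.002, 0.035]
force: [0.1, 0.2, -0.5]
grip_width: 0.0002
t 18.53 pos [ 0.4385 -0.0353  0.1156] rpy [ 1.799e+02 -1.000e-01  2.000e+00] F [ 0.1  0.2 -0.5] M [ 0.03  0.03 -0.07] w 0.0002
q [-0.16  0.33  1.99 -0.    0.82  1.37]
shift units [ 0.83 -0.    0.09] turn units [ 0.04 -0.03 -0.09]
```

```bash
python3 -m pendant '[{"rx":0,"ry":0,"rz":-0.05,"tx":0.4,"ty":0,"tz":0.06,"grip":1},{"rx":0,"ry":0,"rz":0,"tx":0.25,"ty":0,"tz":0,"grip":1},{"rx":0,"ry":0,"rz":0,"tx":0.12,"ty":0,"tz":0,"grip":1},{"rx":0,"ry":0,"rz":0,"tx":0.06,"ty":0,"tz":0,"grip":1}]' 40; python3 go.py .4715 -.034 .112 2.4
```

```text
time_s: 18.87
ee_pos: [0.4724, -0.0341, 0.1145]
eef_rot: [3.139, 0.0, 0.039]
force: [-24.2, -3.3, 18.6]
grip_width: 0.0001
t 18.87 pos [ 0.4724 -0.0341  0.1145] rpy [179.9   0.    2.2] F [-24.2  -3.3  18.6] M [-0.6   4.65  0.05] w 0.0001
q [-0.15  0.39  1.9  -0.    0.85  1.39]
shift units [-0.02 -0.    0.06] turn units [ 0.04  0.   -0.04]
```

```bash
python3 -m pendant '[{"rx":0,"ry":0,"rz":0,"tx":0.1,"ty":0,"tz":0,"grip":1},{"rx":0,"ry":0,"rz":0,"tx":0.1,"ty":0,"tz":0,"grip":1}]' 40; python3 -m pendant '[{"rx":0,"ry":0,"rz":0,"tx":-0.3,"ty":0,"tz":0,"grip":1},{"rx":0,"ry":0,"rz":0,"tx":-0.7,"ty":0,"tz":0,"grip":1},{"rx":0,"ry":0,"rz":0,"tx":-0.7,"ty":0,"tz":-0.5,"grip":1},{"rx":0,"ry":0,"rz":0,"tx":-0.3,"ty":0.5,"tz":-0.9,"grip":1},{"rx":0,"ry":0,"rz":0,"tx":0,"ty":0.9,"tz":-0.9,"grip":1},{"rx":0,"ry":0,"rz":0,"tx":0,"ty":0.9,"tz":-0.7,"grip":1},{"rx":0,"ry":0,"rz":0,"tx":0,"ty":0.9,"tz":0,"grip":1},{"rx":0,"ry":0,"rz":0,"tx":0,"ty":0.5,"tz":0,"grip":1}]' 40
python3 -m pendant '[{"rx":0,"ry":0,"rz":0,"tx":0,"ty":0.9,"tz":0,"grip":1},{"rx":0,"ry":0,"rz":0,"tx":0,"ty":0.5,"tz":0,"grip":1},{"rx":0,"ry":0,"rz":0,"tx":0,"ty":0,"tz":0,"grip":1},{"rx":0,"ry":0,"rz":0,"tx":0,"ty":0,"tz":0,"grip":1}]' 40
python3 - <<'E'
from h import *
c=cam('side','s11f')
cv2.imwrite('pics/s11.png',cv2.resize(c['pixels'][125:270,180:370],None,fx=4,fy=4,interpolation=2))
cam('top','t11')
E
```

```text
time_s: 19.03
ee_pos: [0.4746, -0.0337, 0.1134]
eef_rot: [3.141, 0.021, 0.04]
force: [-30.8, -3.0, 20.8]
grip_width: 0.0006
time_s: 19.7
ee_pos: [0.3976, -0.1789, 0.2336]
eef_rot: [3.139, 0.028, 0.047]
force: [-0.4, 0.4, -1.4]
grip_width: 0.0003
time_s: 20.03
ee_pos: [0.3993, -0.2413, 0.2359]
eef_rot: [3.137, 0.025, 0.042]
force: [0.0, 0.3, -0.8]
grip_width: 0.0005
```

View pics/s11.png

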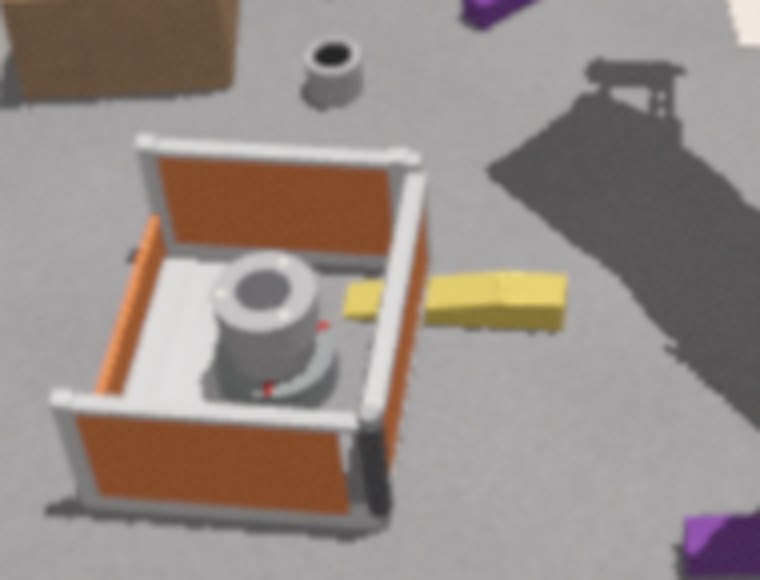

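View pics/t11.png

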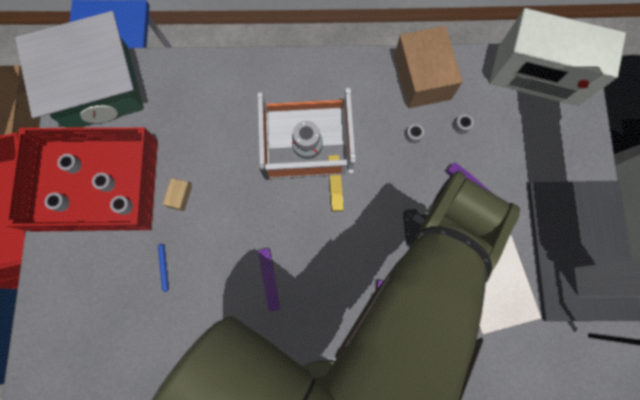

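Side crop: the gate is flush, its free edge at (417,178). The wedge runs from (345,300) to (565,300) under it, flat, and the cap is low. The top view shows the couplings, block and marker unmoved. Last I'll check the gate angle and the wedge position.

```bash
python3 - <<'E'
from h import *
s=cam('side');c=cam('top')
S=lambda x,y,z:onz(s,x/4+180-.4,y/4+125-.4,z)
f=S(419,176,.102);h=S(372,410,.102);d=f-h
print('gate yaw side',np.degrees(np.arctan2(d[0],-d[1])),f,h)
cv2.imwrite('pics/t12.png',cv2.resize(c['pixels'][80:220,245:365],None,fx=4.2,fy=4.2,interpolation=2))
print('toe',S(345,318,0),'rear',S(563,331,0))
print(ctrl.get_obs()['time_s'])
E
```

```text
gate yaw side 2.160858958388107 [ 0.57978519 -0.05675326  0.102     ] [0.5725248  0.13566655 0.102     ]
toe [ 0.62946623 -0.01659146  0.        ] rear [ 4.81707448e-01 -2.40121070e-02 -1.11022302e-16]
20.2333
```

View pics/t12.png

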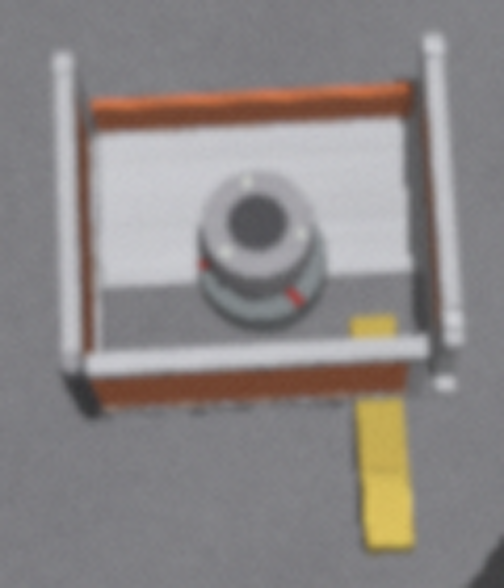

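```bash
python3 -c "
from station import ctrl
print(ctrl.hand_in())"
```

```text
the job is handed in; nothing more can be done
None
```

I did the whole job and handed it in at about 20 s of the 64 s limit; handing in reported no verdict.

- **Cap:** I turned it back about 74° until it dropped 9.5 mm into the thread, then screwed it clockwise until it met the stops. A fingertip press put its top at 85.7 mm, against 86 mm for fully home. Triangulation gave 86.4 mm, and the lugs sit at about 11°, where they should stop.
- **Gate:** I pushed it shut against its stop. It measures 2.2° in world yaw against about 2.4° for the booth, well inside the 0.03 rad limit.
- **Wedge:** I slid it under the gate from outside, let go, then tapped its rear end with about 31 N. It jammed as predicted, flat, with the toe about 55 mm past the outer face.
- **Everything else:** In the last pictures the gripper is clear of everything, and the couplings, block and marker look unmoved.

**Checks that were weaker or disagreed:**
- The wedge's pressing force on the gate could not be measured after I let go. I infer it from the push and tap reactions and from the wedge not springing back.
- One wrist-camera picture showed the spacing of the cap's dots about 4% too large for the home height. I put that down to residual arm motion, because the contact height and the triangulation agree.

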